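Square a timber frame by comparing its diagonals with a sliding rule

ROBOT

A 6-joint arm with a two-finger parallel gripper is mounted at the origin on the work surface. World frame = base frame: x ahead of the robot, y to its left, z up, the work surface at z = 0. Lengths are in m, angles in rad, forces in N, time in s.
With the tool pointing down it reaches from about 0.225 to 0.875 m from the base axis. Payload 3.4 kg.
Tool frame: the origin (TCP) lies midway between the tips of the shut fingers; the grasp point (between the pads) lies 19 mm behind it (manip.pinch_z is the distance from the TCP to the grasp point, in m); z points along the fingers, y is the line along which they close (so a half turn about z gives the same grasp; the last joint's range is limited). The gripper opens to 85 mm and grips with 20 to 120 N. Pads are 22 mm wide; open, the fingers measure 114 mm over their backs; the gripper's body (76 mm by 85 mm) begins 54 mm behind the grasp point. The pads swing forward as they close: fully open they stand 13 mm farther back than shut.
Start: joints at [-1.342, 0.276, 1.505, -0, 1.361, -0.121], TCP at [0.197, -0.54, 0.211] pointing down, gripper open.
Joint ranges: [-2.89, 2.89], [-0.75, 2.08], [0.22, 2.7], [-1.18, 4.32], [0.11, 2.71], [-2.7, 2.7]. Speed limits (rad/s): [2.57, 2.57, 3.14, 3.14, 3.14, 3.14].

INTERFACE

Orientations are given as a unit quaternion [w, x, y, z].
In Python, from rig import manip gives the robot as it stands.
- The arm moves only by the tool carry_out, never from a script. Its arguments are lists of equal length, an entry for each row: "delta_pos": the shift along the tool's x, y, z scaled (see below), a list of three; "turn": the turn, a rotation vector about the tool's x, y, z scaled (see below), a list of three; "claw": the closure, from -1 (fully open) to 1 (shut). A call has 1 to 12 rows; each row is the pose to reach, as a shift and turn from the pose commanded when the call began, along the tool's axes at that moment; what a row does not reach only later rows make up. The controller multiplies each number of a shift by 400 mm and each number of a turn by 30 degrees. A row lasts 1/10 s, in which the tool goes at most 50 mm and 8.59 degrees, less where a joint would pass 70% of its speed; a pose out of reach is approached as far as the arm can. A call with a number of a shift or a turn outside -1 to 1 is refused whole. A call with a gripper value outside its range is refused whole. The fingers move at their own pace and stop on an object; "force" is the grip in N (left out, the last holds). Time passes only in rows, so rows that repeat a pose let the fingers close. It gives the time, the measured TCP pose, the force, the opening and the grip force at its end, in the units of the state.
- manip.get_state(): the state, without advancing time (a new reading comes with each control period).
- manip.get_image(name): name is "side" or "top" or "wrist"; returns a dict with "image" (420x560x3 uint8, red, green, blue), "z_map" (420x560 float32, m along the optical axis (not along the pixel's ray), 0 where there is no reading), "fx", "fy", "cx", "cy" (pixels), "world_to_cam" (4x4, takes a point from world to camera coordinates). Camera axes: x right, y down, z forward; pixel columns grow to the right and rows downward; lengths in m; the calibration is good to about 2 mm. A picture is of the moment at which its call begins.
- manip.sign_off(): hands the job in; it is judged then, once.
Trained networks look in the newest picture that a camera, given by its name, has taken for a name from the list of things; names that differ only in an ending like _2 or _b are one class to them, and where a whole thing is asked for, a point or a joint stands for the part that bears it (a point fixed in the world has none). Each returns a list of dicts, best first, with "score" (0 to 1); they miss things now and then, are a little off and sometimes report something else, mostly with a low value. They report only what shows in the picture. A call takes as long as a camera call.
- manip.spot_in(camera, query): "point" ([x, y, z] in m, in world coordinates, good to about 4 mm: the middle of the surface that is visible of it).
- manip.place_of(camera, query): "point" ([x, y, z] in m, in world coordinates, good to about 4 mm: a listed point, or the origin of a listed thing).
The state is a dict: "clock": time; "qpos": joint angles; "qd": joint speeds; "effort": joint torques, N m; "position": TCP position; "ee_rot": TCP orientation; "contact_force": force on the tool from outside, world axes, zero at the start; "moment": the same for the moment, N m; "width": finger opening in m; "gripper_force": force on a finger pad.
Only numpy, scipy, OpenCV 4.12 (cv2) and the standard library are available. Lean on these libraries where they do the work, as an engineer would, in place of code of your own. Each camera call takes 0.05 s, during which the arm holds its last target. There are 200 camera calls.

TASK

Square up the timber frame on the table by comparing its diagonals with the sliding rule: lay the rule flat inside it along the diagonal that ends at the loose stile's hinge, its fixed end seated in the corner at the fixed stile, and slide the tongue out until its nose presses lightly into the hinge corner, against the stile. Keeping that setting, lay the rule along the other diagonal, its fixed end seated snugly in its corner at the fixed stile and the tongue's nose against the near rail. Then push the loose stile in from outside until it just nips the tongue, so that both diagonals are equal, and leave the rule lying there; never force the rule, and leave the other things on the table alone.

Things in the scene. Friction and masses are not known exactly. Their poses are not given: they have to be found in the camera images.
- frame: Timber frame lying on the table, fixed. Origin: middle of its nominal opening, on the table; x from near to far rail, y towards the fixed stile. Near rail's inner face x -90 mm (it runs on 75 mm past the opening on the -y side), far rail's x +90, fixed stile's y +120; the -y side is the loose stile, so the opening is 180 by 240 mm, give or take 5. Timbers 28 wide, 18 high.
- stile: Loose stile, timber 28 x 18 x 177 mm. Origin: hinge pin at frame (90, -120) mm; it runs along its own -x. Inner face nominally at its y 0, outer at -28, but the rough timber sits up to 5 mm in or out of that, unmeasured. Starts swung out 0.08 to 0.16 rad (its end 14 to 28 mm out). Hinge 0.35 N m: 2.5 N to push it 140 mm from the pin, about 5.5 N once it drives the tongue in; stays where left.
- corner_a (a point): Seat point in the inner corner of far rail and fixed stile, fixed: where the centre of a seated nose lies, 4 mm from both faces, 9 mm above the table. Frame (86, 116) mm. Its diagonal goes to the corner of near rail and loose stile (swinging end).
- corner_b (a point): Seat point, likewise, in the inner corner of near rail and fixed stile, fixed. Frame (-86, 116) mm. Its diagonal goes to the corner of far rail and loose stile, by the hinge pin, where a nose seats at frame x 86, y about -116 +- 5 mm.
- rule_grip (a point): Centre of the black grip block of the loose steel sliding rule (0.87 kg, channel 215 x 26 x 14 mm, flat on the table). Block 44 mm along the rule, 24 across, from 14 to 58 mm above the rule's underside; this point is at 36. x along the rule to the tongue, z up. Centre of mass near the block. The rule slides on the table against about 5 N.
- rule_tail (a point): Centre of the round nose (8 mm diameter, 2 to 14 mm above the underside) at the rule's fixed end, polished to slide easily on timber, on a narrow neck; 92 mm behind rule_grip along the rule's axis.
- rule_tip (a point): Centre of the like polished round nose at the end of the tongue; 248 mm from rule_tail when the tongue is fully in, up to 313 mm when fully out (284 to 294 mm needed in the frame). At the start it is 2 to 25 mm out.
- thumb_post (a point): Middle of the upright aluminium post on the tongue, by which it is pushed: 20 mm along the rule, 16 across, top 53.5 mm above the underside; this point is at 36, always 78 mm behind rule_tip. The gap between grip block and post is 46 mm with the tongue fully in and grows as it comes out.
- tongue: The rule's sliding tongue (origin on the rule's underside, 128 mm behind rule_tip). It slides along the rule with 3 N of friction and stays where it is left; pressed harder endways it slips back in. Set to one diagonal, the rule goes into the other only a little aslant, its end in the gap left by the swung-out stile; once its fixed end is seated, swing it round until the tongue meets the near rail.
- screwdriver: Bystander: screwdriver lying on the table.
- glue: Bystander: glue bottle, 56 mm diameter, 150 mm tall.
- screw_jar: Bystander: low glass jar, 60 mm diameter, 70 mm tall.
- tape_measure: Bystander: tape measure, 65 x 34 x 60 mm.
- bar_clamp: Bystander: bar clamp lying flat, 260 mm long.
- offcut: Bystander: wooden offcut, 24 x 50 x 16 mm, lying inside the frame near the middle of the far rail, clear of both diagonals.

How it is judged:
On the way, in this order (a step that is already met when the one before it is completed fails the run):
1. The rule lies flat with its fixed end within 3 mm of corner_b and its other nose in the corner of far rail (within 3 mm) and loose stile, the tongue pressing on the stile with over 0.5 N (horizontal distance between rule_tail and corner_b below 0.003 m and x of rule_tip in the frame of frame between 0.083 and 0.089 m and y of rule_tip in the frame of frame below -0.09 m and height (world z) of each of rule_tail, rule_tip below 0.013 m and contact force between tongue and stile above 0.5 N), for 0.1 s.
2. The rule lies flat along the other diagonal, its fixed end within 3 mm of corner_a, the loose stile still swung out (horizontal distance between rule_tail and corner_a below 0.003 m and x of rule_tip in the frame of frame below -0.06 m and y of rule_tip in the frame of frame below -0.09 m and height (world z) of each of rule_tail, rule_tip below 0.013 m and angle between the x axis of stile and the x axis of frame, either way round above 0.035 rad), for 0.1 s.
3. The loose stile is square (within 0.017 rad) and presses on the tongue with over 0.5 N, the rule's fixed end within 3 mm of corner_a and its other nose within 4 mm of the near rail (angle between the x axis of stile and the x axis of frame, either way round below 0.017 rad and horizontal distance between rule_tail and corner_a below 0.003 m and x of rule_tip in the frame of frame between -0.09 and -0.082 m and y of rule_tip in the frame of frame below -0.09 m and height (world z) of each of rule_tail, rule_tip below 0.013 m and contact force between tongue and stile above 0.5 N), for 0.1 s.
At the end, for the whole second after the job is handed in: The loose stile stands square to within 0.017 rad (3 mm at its swinging end); the rule lies flat along that diagonal, its fixed end within 3 mm of corner_a's seat point and the tongue's nose within 4 mm of touching the near rail; all is at rest (angle between the x axis of stile and the x axis of frame, either way round below 0.017 rad and horizontal distance between rule_tail and corner_a below 0.003 m and x of rule_tip in the frame of frame between -0.09 and -0.082 m and y of rule_tip in the frame of frame below -0.09 m and height (world z) of each of rule_tail, rule_tip below 0.013 m and linear speed of tongue below 0.01 m/s and angular speed of stile below 0.05 rad/s).
It fails at once if The tongue and the frame press on each other with more than 20 N (contact force between tongue and frame above 20 N).
It fails at once if A bystander is moved more than 20 mm (distance of any of screwdriver, glue, screw_jar, tape_measure, bar_clamp, offcut from where it was at the start of the episode above 0.02 m).
It also fails if it takes over 72 s, if anything falls off the work surface, if the arm or the gripper's body presses on something with over 40 N, if the wrist force passes 120 N, or if a joint passes its speed limit or range.

## Working session

There is one attempt and no reset: what is moved stays moved. The work goes in short steps, Python scripts to look and compute and a tool call to move; the robot and the scene stay as the last step left them, time stands still between calls to the robot, and variables do not carry over. Pictures are saved under pics/ and viewed, at most 10 in all, crops included, and the job is handed in when it is done.

Besides the shell and the picture viewer there is one more tool, called after "Request:" by a JSON object that holds its "method" and its "body", one argument or row to a line. carry_out: Moves the arm, as the interface text tells. Shifts and turns lie within -1 to 1; 1 stands for 400 mm of shift or 30 degrees of turn. Its arguments: {"type":"object","properties":{"delta_pos":{"type":"array","items":{"type":"array","items":{"type":"number","minimum":-1,"maximum":1}}},"turn":{"type":"array","items":{"type":"array","items":{"type":"number","minimum":-1,"maximum":1}}},"claw":{"type":"array","items":{"type":"number"}},"force":{"type":"number"}},"required":["delta_pos","turn","claw"]}

```bash
mkdir -p pics; ls
cat > h.py <<'E'
import numpy as np, cv2
from rig import manip
def shot(c,fn=None):
    d=manip.get_image(c)
    if fn: cv2.imwrite('pics/'+fn,d['image'][:,:,::-1])
    return d
def cloud(d):
    z=d['z_map'];v,u=np.mgrid[:z.shape[0],:z.shape[1]]
    P=np.stack([(u-d['cx'])*z/d['fx'],(v-d['cy'])*z/d['fy'],z,np.ones_like(z)],-1)
    return (P@np.linalg.inv(d['world_to_cam']).T)[...,:3]
E
python3 - <<'E'
from h import *
d={}
for c in ['top','side']:
    d=shot(c,c+'0.png')
    print(c,np.round(np.linalg.inv(d['world_to_cam']),3).tolist(),d['fx'])
    for q in ['frame','stile','corner_a','corner_b','rule_grip','rule_tail','rule_tip','thumb_post','tongue','glue','screw_jar','tape_measure','bar_clamp','offcut','screwdriver']:
        print(q,[(np.round(r['point'],4).tolist(),round(r['score'],2)) for r in manip.place_of(c,q)[:2]])
print(manip.get_state())
E
```

```text
pics
top [[0.028, -0.981, 0.193, 0.336], [-1.0, -0.027, 0.007, -0.003], [-0.002, -0.193, -0.981, 1.198], [0.0, 0.0, 0.0, 1.0]] 423.0401491082289
frame [([0.4331, -0.4201, -0.0046], 0.54)]
stile [([0.6297, -0.2294, 0.0023], 0.8)]
corner_a [([0.6603, 0.0022, 0.0124], 0.72), ([0.4905, 0.028, 0.0095], 0.56)]
corner_b [([0.6603, 0.0022, 0.0124], 0.72), ([0.4905, 0.028, 0.0095], 0.56)]
rule_grip [([0.4672, 0.2863, 0.0339], 0.74), ([0.496, 0.2832, 0.0005], 0.49)]
rule_tail [([0.3756, 0.2871, 0.0093], 0.68)]
rule_tip [([0.6301, 0.2796, 0.0061], 0.65)]
thumb_post [([0.549, 0.282, 0.035], 0.64), ([0.6601, 0.0013, 0.0112], 0.57)]
tongue []
glue [([0.7292, 0.2748, 0.0028], 0.66)]
screw_jar [([0.7522, 0.1212, 0.0034], 0.83)]
tape_measure [([0.4319, -0.4211, -0.0011], 0.67)]
bar_clamp [([0.6345, -0.4874, 0.0019], 0.81), ([0.4819, 0.4563, -0.0028], 0.33)]
offcut [([0.6273, -0.1055, 0.0036], 0.62)]
screwdriver [([0.4798, 0.4566, -0.0047], 0.74)]
side [[-0.928, -0.264, 0.263, 0.234], [-0.372, 0.693, -0.617, 0.76], [-0.019, -0.671, -0.741, 1.014], [0.0, 0.0, 0.0, 1.0]] 382.3911197528477
frame []
stile
[... 875 characters left out ...]
0025], 0.84)]
{'clock': 1.6, 'qpos': array([-1.34197701e+00,  2.75892829e-01,  1.50491183e+00, -5.41619179e-06,
        1.36068860e+00, -1.21010906e-01]), 'qd': array([-0.0003618 , -0.00181961,  0.00115241, -0.0003871 ,  0.00138633,
        0.00031925]), 'effort': array([-1.51933782e-03, -4.16654742e+01, -2.46091962e+01, -3.80474366e-04,
        3.07769951e-04,  6.70824335e-06]), 'position': array([ 0.19706896, -0.54020886,  0.21122738]), 'ee_rot': array([4.97686351e-05, 9.84741216e-01, 1.74025100e-01, 3.29187967e-08]), 'contact_force': array([ 1.08181558, -0.32986332, -0.34409876]), 'moment': array([-0.02542127,  0.03059703, -0.04551731]), 'gripper_force': 0.0, 'width': 0.08523091140327918}
```

View pics/top0.png

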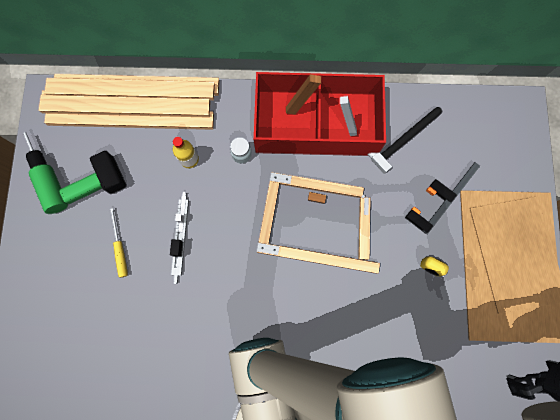

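Run:
```python
from h import *
from scipy.optimize import least_squares
for c in ['top','side']:
    P=cloud(shot(c))
    z=P[...,2]
    # frame top faces
    m=(z>0.012)&(z<0.024)&(P[...,0]>.38)&(P[...,0]<.78)&(P[...,1]>-.36)&(P[...,1]<.12)
    Q=P[m]; print(c,len(Q),Q[:,2].mean())
    # frame fit: inner rect faces. occupancy model: points in timber
    o=np.array([.5745-.0,-.102]); 
    def bars(p):
        x,y,t=p; R=np.array([[np.cos(t),-np.sin(t)],[np.sin(t),np.cos(t)]])
        return (Q[:,:2]-[x,y])@R
    def inside(p):
        L=bars(p)
        dx=np.abs(L[:,0]);
        # signed centreline residuals of points near rails / fixed stile
        near=(np.abs(L[:,0]+104)<0)
        a=(abs(L[:,0]+.104)<.02)&(abs(L[:,1])<.09); b=(abs(L[:,0]-.104)<.02)&(abs(L[:,1])<.09); s=(abs(L[:,1]-.134)<.02)&(abs(L[:,0])<.07)
        return L,a,b,s
    ca,cb=np.array([.661,.004]),np.array([.4915,.029])
    t=np.arctan2(*(ca-cb)[::-1]); R=np.array([[np.cos(t),-np.sin(t)],[np.sin(t),np.cos(t)]])
    p=np.r_[(ca+cb)/2-R@[0,.116],t]
    for i in range(8):
        L,a,b,s=inside(p)
        f=lambda q:np.r_[np.where(True,(bars(q)[a]),0)[:,0]+.104, bars(q)[b][:,0]-.104, bars(q)[s][:,1]-.134]
        p=least_squares(f,p,loss='soft_l1',f_scale=.005).x
    L,a,b,s=inside(p)
    print('frame',p,[ (k.sum(),np.median(v)) for k,v in ((a,L[a][:,0]),(b,L[b][:,0]),(s,L[s][:,1]))])
    st=(L[:,1]<-.1)&(L[:,1]>-.2)&(L[:,0]<.06)&(L[:,0]>-.07)
    k=np.polyfit(L[st][:,0],L[st][:,1],1); print('stile centre line',st.sum(),k, 'y at x=.09',np.polyval(k,.09))
    # rule block & post
    r=(z>.045)&(z<.065)&(P[...,0]>.4)&(P[...,0]<.62)&(abs(P[...,1]-.284)<.03)
    for lo,hi in((.43,.5),(.52,.6)):
        B=P[r&(P[...,0]>lo)&(P[...,0]<hi)]; print(len(B),B.min(0),B.max(0))
```

```text
top 3861 0.018612938961404993
frame [ 0.55642641 -0.09968224 -0.14535892] [(np.int64(656), np.float64(-0.10373410913144526)), (np.int64(616), np.float64(0.10366513116536136)), (np.int64(468), np.float64(0.13407914278139932))]
stile centre line 468 [ 0.12308164 -0.14009871] y at x=.09 -0.12902135793732836
159 [0.442263   0.27135785 0.04626771] [0.48587388 0.29650455 0.06347628]
47 [0.53810878 0.27385799 0.04557156] [0.55710676 0.28965734 0.05754051]
side 2028 0.017669819647924773
frame [ 0.55858182 -0.0975502  -0.14562322] [(np.int64(337), np.float64(-0.10378599428088603)), (np.int64(300), np.float64(0.1035533041568552)), (np.int64(304), np.float64(0.13398197266672424))]
stile centre line 210 [ 0.11901929 -0.14055783] y at x=.09 -0.12984609160342728
154 [0.444655   0.26961511 0.04518945] [0.48866801 0.29752587 0.06240874]
44 [0.54010874 0.27369507 0.04522386] [0.55892734 0.29089656 0.05713122]
```

```bash
cat >> h.py <<'E'
from scipy.spatial.transform import Rotation as Ro
def down(a):  # tool pointing down, tool x at world angle a (deg)
    return Ro.from_matrix(np.array([[np.cos(np.radians(a)),np.sin(np.radians(a)),0],[np.sin(np.radians(a)),-np.cos(np.radians(a)),0],[0,0,-1]]))
def cur():
    s=manip.get_state(); w,x,y,z=s['ee_rot']; R=Ro.from_quat([x,y,z,w]); m=R.as_matrix()
    return np.array(s['position']),R,np.degrees(np.arctan2(m[1,0],m[0,0])),s
def chain(wps,start=None):
    """wps: list of (xyz, angle deg); prints one line per call"""
    p,R,a,s=cur()
    if start: p,R=np.array(start[0]),down(start[1])
    for q,b in wps:
        q=np.array(q);R2=down(b)
        d=R.inv().apply(q-p)/.4; t=(R.inv()*R2).as_rotvec(degrees=True)/30
        rows=max(np.linalg.norm(q-p)/.05,np.linalg.norm(t)*30/8.59)
        print('d',np.round(d,4).tolist(),'t',np.round(t,4).tolist(),'rows>=%.1f'%rows); p,R=q,R2
F0=np.array([.5575,-.0986]);FT=-.1455
def fw(x,y,F0=F0,t=FT): return F0+np.array([[np.cos(t),-np.sin(t)],[np.sin(t),np.cos(t)]])@[x,y]
E
python3 - <<'E'
from h import *
p,R,a,s=cur();print(p,a,s['clock'])
pts=[(.235,-.40,.2),(.275,-.25,.2),(.32,-.08,.2),(.38,.08,.2),(.44,.2,.2),(.466,.285,.14)]
chain([(q,20+158/6*(i+1)) for i,q in enumerate(pts)])
E
```

```text
[ 0.19703617 -0.54022048  0.21122156] 20.039311428689675 1.7
d [0.2093, -0.2968, 0.028] t [0.0001, 0.0001, -0.8765] rows>=3.1
d [0.3403, -0.1866, 0.0] t [0.0, 0.0, -0.8778] rows>=3.1
d [0.4392, -0.0192, 0.0] t [0.0, 0.0, -0.8778] rows>=3.5
d [0.3716, 0.2107, 0.0] t [0.0, 0.0, -0.8778] rows>=3.4
d [0.158, 0.2959, 0.0] t [0.0, 0.0, -0.8778] rows>=3.1
d [0.0436, 0.2179, 0.15] t [0.0, 0.0, -0.8778] rows>=3.1
```

Request:
{"method": "carry_out", "body": {
  "delta_pos": [
    [0.2093,-0.2968,0.028],
    [0.2093,-0.2968,0.028],
    [0.2093,-0.2968,0.028],
    [0.2093,-0.2968,0.028]
  ],
  "turn": [
    [0,0,-0.8778],
    [0,0,-0.8778],
    [0,0,-0.8778],
    [0,0,-0.8778]
  ],
  "claw": [-1,-1,-1,-1]
}}

```text
clock: 2.1
position: [0.2352, -0.3933, 0.1994]
ee_rot: [-0.003, 0.918, 0.396, 0.001]
contact_force: [1.6, 0.2, 0.7]
width: 0.0853
gripper_force: 0.0
```

Request:
{"method": "carry_out", "body": {
  "delta_pos": [
    [0.3403,-0.1866,0],
    [0.3403,-0.1866,0],
    [0.3403,-0.1866,0],
    [0.3403,-0.1866,0]
  ],
  "turn": [
    [0,0,-0.8778],
    [0,0,-0.8778],
    [0,0,-0.8778],
    [0,0,-0.8778]
  ],
  "claw": [-1,-1,-1,-1]
}}

```text
clock: 2.5
position: [0.2749, -0.2451, 0.2]
ee_rot: [-0.001, 0.804, 0.595, 0.001]
contact_force: [-0.3, -1.0, -0.1]
width: 0.0853
gripper_force: 0.0
```

Request:
{"method": "carry_out", "body": {
  "delta_pos": [
    [0.4392,-0.0192,0],
    [0.4392,-0.0192,0],
    [0.4392,-0.0192,0],
    [0.4392,-0.0192,0]
  ],
  "turn": [
    [0,0,-0.8778],
    [0,0,-0.8778],
    [0,0,-0.8778],
    [0,0,-0.8778]
  ],
  "claw": [-1,-1,-1,-1]
}}

```text
clock: 2.9
position: [0.3204, -0.078, 0.2004]
ee_rot: [0.001, 0.648, 0.762, 0.001]
contact_force: [1.1, -0.5, 0.3]
width: 0.0856
gripper_force: 0.0
```

Request:
{"method": "carry_out", "body": {
  "delta_pos": [
    [0.3716,0.2107,0],
    [0.3716,0.2107,0],
    [0.3716,0.2107,0],
    [0.3716,0.2107,0]
  ],
  "turn": [
    [0,0,-0.8778],
    [0,0,-0.8778],
    [0,0,-0.8778],
    [0,0,-0.8778]
  ],
  "claw": [-1,-1,-1,-1]
}}

```text
clock: 3.3
position: [0.382, 0.0832, 0.2005]
ee_rot: [0.001, 0.457, 0.89, 0.001]
contact_force: [0.4, -0.7, 0.1]
width: 0.0854
gripper_force: 0.0
```

Request:
{"method": "carry_out", "body": {
  "delta_pos": [
    [0.158,0.2959,0],
    [0.158,0.2959,0],
    [0.158,0.2959,0],
    [0.158,0.2959,0]
  ],
  "turn": [
    [0,0,-0.8778],
    [0,0,-0.8778],
    [0,0,-0.8778],
    [0,0,-0.8778]
  ],
  "claw": [-1,-1,-1,-1]
}}

```text
clock: 3.7
position: [0.4431, 0.2034, 0.1998]
ee_rot: [0.001, 0.242, 0.97, 0.001]
contact_force: [-0.8, -0.2, 0.3]
width: 0.0853
gripper_force: 0.0
```

Request:
{"method": "carry_out", "body": {
  "delta_pos": [
    [0.0436,0.2179,0.15],
    [0.0436,0.2179,0.15],
    [0.0436,0.2179,0.15],
    [0.0436,0.2179,0.15],
    [0.0436,0.2179,0.15]
  ],
  "turn": [
    [0,0,-0.8778],
    [0,0,-0.8778],
    [0,0,-0.8778],
    [0,0,-0.8778],
    [0,0,-0.8778]
  ],
  "claw": [-1,-1,-1,-1,-1]
}}

```text
clock: 4.2
position: [0.466, 0.2841, 0.1401]
ee_rot: [0.0, 0.019, 1.0, -0.0]
contact_force: [-0.8, -0.9, -0.0]
width: 0.0854
gripper_force: 0.0
```

Run:
```python
from h import *
p,R,a,s=cur();print(p,a,s['clock'],s['qpos'],s['contact_force'])
d=shot('wrist','w1.png');P=cloud(d);z=P[...,2]
r=(z>.045)&(z<.065)&(abs(P[...,1]-.284)<.04)
for lo,hi in((.43,.51),(.52,.6)):
    Q=P[r&(P[...,0]>lo)&(P[...,0]<hi)]
    print(len(Q),cv2.minAreaRect((Q[:,:2]*1000).astype(np.float32)),Q[:,2].max()) if len(Q) else print('-')
for q in ['rule_grip','thumb_post','rule_tip','rule_tail']:
    print(q,[(np.round(r['point'],4).tolist(),round(r['score'],2)) for r in manip.place_of('wrist',q)[:2]])
```

```text
[0.46600478 0.2840745  0.14008264] 177.79583802651425 4.2 [ 4.20612884e-01  2.82478084e-01  1.68077345e+00 -1.02649927e-03
  1.17866427e+00 -1.11132105e+00] [-0.7537848  -0.91300664 -0.04373893]
1608 ((463.8691101074219, 284.325439453125), (23.747478485107422, 44.0278205871582), 88.0679931640625) 0.060940518357476825
400 ((547.445068359375, 281.9732360839844), (15.589227676391602, 19.913049697875977), 87.64567565917969) 0.055294487116288205
rule_grip [([0.465, 0.2849, 0.0415], 0.7)]
thumb_post [([0.5519, 0.2809, 0.0366], 0.61)]
rule_tip [([0.6287, 0.2822, 0.0116], 0.82)]
rule_tail [([0.3726, 0.2838, 0.0076], 0.97)]
```

View pics/w1.png

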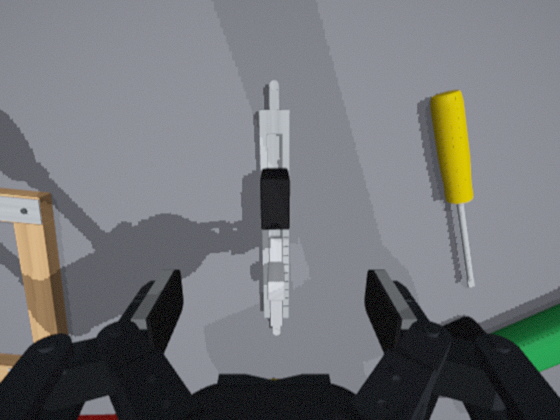

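Run:
```python
from h import *
chain([((.4645,.2843,.021),178.0)])
```

```text
d [0.0039, -0.0006, 0.2998] t [0.0009, 0.003, -0.003] rows>=2.4
```

Request:
{"method": "carry_out", "body": {
  "delta_pos": [
    [0.0039,-0.0006,0.15],
    [0.0039,-0.0006,0.3],
    [0.0039,-0.0006,0.3],
    [0.0039,-0.0006,0.3],
    [0.0039,-0.0006,0.3],
    [0.0039,-0.0006,0.3],
    [0.0039,-0.0006,0.3],
    [0.0039,-0.0006,0.3],
    [0.0039,-0.0006,0.3]
  ],
  "turn": [
    [0,0,0],
    [0,0,0],
    [0,0,0],
    [0,0,0],
    [0,0,0],
    [0,0,0],
    [0,0,0],
    [0,0,0],
    [0,0,0]
  ],
  "claw": [-1,-1,-1,-0.3,0.4,1,1,1,1],
  "force": 50
}}

```text
clock: 5.35
position: [0.4653, 0.2853, 0.0219]
ee_rot: [0.002, 0.017, 1.0, 0.0]
contact_force: [-0.2, -1.8, 6.3]
width: 0.0228
gripper_force: 50.1
```

Run:
```python
from h import *
p,R,a,s=cur();print(p,a,s['clock'],s['width'],s['gripper_force'],s['contact_force'])
L=np.hypot(172,227.4)
fa=np.degrees(np.arctan2(-227.4,172))+np.degrees(FT); u=np.array([np.cos(np.radians(fa)),np.sin(np.radians(fa))])
cb=fw(-.086,.116); print('cb',cb,'ca',fw(.086,.116),'rule angle',fa)
off=.006
g=cb+u*(.092+off+.0)  # block centre
print('grip target',g,'tip',g+u*(.1616))
h=.075
chain([((p[0],p[1],h),a),((.46,.2,h),a-25),((.46,.08,h),a-50),((*g,h),fa+180),((*g,.03),fa+180)])
```

```text
[0.465338   0.28531575 0.02194113] 178.07821537551496 5.35 0.022759205657633088 50.101556181907654 [-0.22551468 -1.76937731  6.30532791]
cb [0.48922723 0.02864319] ca [0.6594098  0.00370539] rule angle -61.23353383471813
grip target [ 0.53638882 -0.05726249] tip [ 0.61415732 -0.19891919]
d [-0.0005, 0.0001, -0.1326] t [0.002, 0.0069, 0.0] rows>=1.1
d [0.0062, -0.2136, 0.0] t [0.0, 0.0, 0.8333] rows>=2.9
d [-0.1358, -0.2675, 0.0] t [0.0, 0.0, 0.8333] rows>=2.9
d [-0.3879, -0.0613, 0.0] t [0.0, 0.0, 0.3104] rows>=3.1
d [0.0, 0.0, 0.1125] t [0.0, 0.0, 0.0] rows>=0.9
```

Request:
{"method": "carry_out", "body": {
  "delta_pos": [
    [0,0,-0.1325],
    [0,0,-0.1325]
  ],
  "turn": [
    [0,0,0],
    [0,0,0]
  ],
  "claw": [1,1]
}}

```text
clock: 5.55
position: [0.4668, 0.2865, 0.0771]
ee_rot: [0.004, 0.017, 1.0, 0.002]
contact_force: [3.2, 1.2, -7.2]
width: 0.0224
gripper_force: 53.9
```

Request:
{"method": "carry_out", "body": {
  "delta_pos": [
    [0.0062,-0.2136,0],
    [0.0062,-0.2136,0],
    [0.0062,-0.2136,0],
    [0.0062,-0.2136,0]
  ],
  "turn": [
    [0,0,0.8333],
    [0,0,0.8333],
    [0,0,0.8333],
    [0,0,0.8333]
  ],
  "claw": [1,1,1,1]
}}

```text
clock: 5.95
position: [0.4568, 0.1985, 0.0717]
ee_rot: [-0.002, 0.234, 0.972, -0.001]
contact_force: [0.6, 0.3, -8.3]
width: 0.0221
gripper_force: 53.3
```

Request:
{"method": "carry_out", "body": {
  "delta_pos": [
    [-0.1358,-0.2675,0],
    [-0.1358,-0.2675,0],
    [-0.1358,-0.2675,0],
    [-0.1358,-0.2675,0]
  ],
  "turn": [
    [0,0,0.8333],
    [0,0,0.8333],
    [0,0,0.8333],
    [0,0,0.8333]
  ],
  "claw": [1,1,1,1]
}}

```text
clock: 6.35
position: [0.4579, 0.0777, 0.0722]
ee_rot: [-0.0, 0.438, 0.899, -0.001]
contact_force: [-0.2, 1.1, -8.1]
width: 0.0225
gripper_force: 53.3
```

Request:
{"method": "carry_out", "body": {
  "delta_pos": [
    [-0.3879,-0.0613,0],
    [-0.3879,-0.0613,0],
    [-0.3879,-0.0613,0],
    [-0.3879,-0.0613,0],
    [-0.3879,-0.0613,0.07],
    [-0.3879,-0.0613,0.07]
  ],
  "turn": [
    [0,0,0.3104],
    [0,0,0.3104],
    [0,0,0.3104],
    [0,0,0.3104],
    [0,0,0.3104],
    [0,0,0.3104]
  ],
  "claw": [1,1,1,1,1,1]
}}

```text
clock: 6.95
position: [0.5317, -0.0561, 0.0414]
ee_rot: [-0.004, 0.508, 0.861, -0.001]
contact_force: [-2.5, 0.1, -10.0]
width: 0.0226
gripper_force: 52.8
```

Run:
```python
from h import *
p,R,a,s=cur();print(p,a,s['clock'],s['width'],s['contact_force'])
d=shot('wrist','w2.png')
for c in ('wrist','top','side'):
    if c!='wrist': shot(c)
    for q in ['rule_grip','thumb_post','rule_tip','rule_tail','corner_b','corner_a']:
        print(c,q,[(np.round(r['point'],4).tolist(),round(r['score'],2)) for r in manip.place_of(c,q)[:2]])
```

```text
[ 0.53167411 -0.05605009  0.041438  ] 118.87879963229635 6.95 0.022605227059124332 [ -2.54659171   0.13251228 -10.04702735]
wrist rule_grip [([0.5322, -0.054, 0.0562], 0.83)]
wrist thumb_post [([0.5735, -0.1307, 0.0438], 0.91)]
wrist rule_tip []
wrist rule_tail [([0.484, 0.0263, 0.0327], 0.9)]
wrist corner_b [([0.4895, 0.0258, 0.0074], 0.95), ([0.6576, 0.0037, 0.0079], 0.82)]
wrist corner_a [([0.4895, 0.0258, 0.0074], 0.95), ([0.6576, 0.0037, 0.0079], 0.82)]
top rule_grip [([0.5373, -0.0553, 0.0571], 0.57), ([0.6313, -0.4862, 0.0027], 0.41)]
top thumb_post [([0.6594, 0.0046, 0.0111], 0.24)]
top rule_tip [([0.6145, -0.1961, 0.0171], 0.58)]
top rule_tail [([0.4902, 0.0257, 0.0405], 0.79)]
top corner_b [([0.4886, 0.027, 0.0095], 0.87), ([0.6609, -0.0006, 0.0123], 0.68)]
top corner_a [([0.4886, 0.027, 0.0095], 0.87), ([0.6609, -0.0006, 0.0123], 0.68)]
side rule_grip [([0.623, -0.1015, -0.0022], 0.74), ([0.5355, -0.0558, 0.0576], 0.58)]
side thumb_post []
side rule_tip []
side rule_tail [([0.488, 0.0245, 0.0412], 0.65)]
side corner_b [([0.6625, 0.0061, 0.0063], 0.87), ([0.4931, 0.0272, 0.0058], 0.77)]
side corner_a [([0.6625, 0.0061, 0.0063], 0.87), ([0.4931, 0.0272, 0.0058], 0.77)]
```

View pics/w2.png

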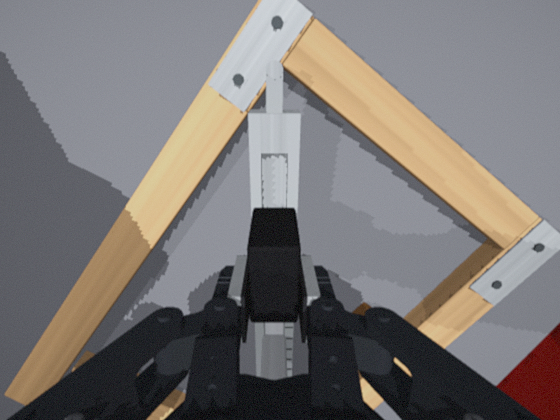

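```bash
cat >> h.py <<'E'
def fitframe(P,p0=(F0[0],F0[1],FT)):
    from scipy.optimize import least_squares
    z=P[...,2]; Q=P[(z>.013)&(z<.023)][:,:2]; p=np.array(p0)
    loc=lambda q:(Q-q[:2])@np.array([[np.cos(q[2]),-np.sin(q[2])],[np.sin(q[2]),np.cos(q[2])]])
    for i in range(6):
        L=loc(p)
        a=(abs(L[:,0]+.104)<.019)&(L[:,1]<.1)&(L[:,1]>-.11); b=(abs(L[:,0]-.104)<.019)&(L[:,1]<.1)&(L[:,1]>-.09); s=(abs(L[:,1]-.134)<.019)&(abs(L[:,0])<.075)
        f=lambda q:(lambda L:np.r_[L[a][:,0]+.104,L[b][:,0]-.104,L[s][:,1]-.134])(loc(q))
        p=least_squares(f,p).x
    L=loc(p);pc=lambda v:np.round(np.percentile(v,[3,50,97])*1000,1).tolist() if len(v)>30 else None
    return p,[(m.sum(),pc(v)) for m,v in((a,L[a][:,0]),(b,L[b][:,0]),(s,L[s][:,1]))]
E
python3 - <<'E'
from h import *
for c in('wrist','top','side'):
    d=shot(c);P=cloud(d);p,i=fitframe(P);t=p[2]
    print(c,p,i,'cb',fw(-.086,.116,p[:2],t))
    if c=='wrist':
        z=P[...,2];B=P[(z>.068)&(z<.09)&(np.hypot(P[...,0]-.532,P[...,1]+.056)<.03)]
        print('z',z[72,275],P[72,275],P[85,275])
p,R,a,s=cur();print(p,a,s['clock'],s['contact_force'])
E
```

```text
wrist [ 0.55688842 -0.09889722 -0.14008971] [(np.int64(14190), [-116.7, -103.7, -90.3]), (np.int64(3685), [90.3, 102.3, 117.0]), (np.int64(12747), [120.5, 134.1, 147.0])] cb [0.48792822 0.02797473]
z 0.04494421692027681 [0.48874242 0.02491709 0.04494422] [0.49147711 0.01994823 0.04320963]
top [ 0.56038017 -0.09651735 -0.17769215] [(np.int64(130), [-117.6, -104.3, -91.1]), (np.int64(36), [90.8, 106.4, 117.3]), (np.int64(361), [122.1, 134.2, 144.7])] cb [0.4962383  0.03285738]
side [ 0.55945418 -0.09817612 -0.13693155] [(np.int64(377), [-117.5, -104.1, -90.0]), (np.int64(273), [90.2, 104.0, 117.6]), (np.int64(314), [119.2, 134.7, 147.2])] cb [0.49009365 0.02847741]
[ 0.53479678 -0.05765017  0.04497309] 118.73444838644026 8.15 [ 0.20835606  0.71495769 -7.60134877]
```

Request:
{"method": "carry_out", "body": {
  "delta_pos": [
    [0,0,0.03],
    [0,0,0.055],
    [0,0,0.062],
    [0,0,0.064],
    [0,0,0.064],
    [0,0,0.064]
  ],
  "turn": [
    [0,0,0],
    [0,0,0],
    [0,0,0],
    [0,0,0],
    [0,0,0],
    [0,0,0]
  ],
  "claw": [1,1,1,1,1,1]
}}

```text
clock: 8.75
position: [0.5353, -0.057, 0.0226]
ee_rot: [0.001, 0.509, 0.861, 0.001]
contact_force: [-6.3, 3.7, 21.6]
width: 0.0226
gripper_force: 57.4
```

Run:
```python
from h import *
p,R,a,s=cur();print(p,a,s['clock'],s['contact_force'],s['moment'])
d=shot('wrist');P=cloud(d)
for q in ['rule_grip','thumb_post','rule_tail','corner_b']:
        print(q,[(np.round(r['point'],4).tolist(),round(r['score'],2)) for r in manip.place_of('wrist',q)[:2]])
```

```text
[ 0.53530707 -0.05695535  0.02259341] 118.77049288375541 8.75 [-6.25902969  3.68696771 21.61487849] [0.63644015 0.99595421 0.20373958]
rule_grip [([0.5345, -0.0554, 0.0373], 0.64)]
thumb_post [([0.5786, -0.134, 0.0341], 0.82)]
rule_tail [([0.489, 0.0196, 0.0056], 0.56)]
corner_b [([0.6598, 0.0051, 0.0037], 0.89), ([0.4911, 0.0285, 0.0057], 0.81)]
```

Request:
{"method": "carry_out", "body": {
  "delta_pos": [
    [0,0,-0.005],
    [0.005,0,-0.005],
    [0.01,0,-0.005],
    [0.012,0,-0.005],
    [0.012,0,-0.005]
  ],
  "turn": [
    [0,0,0],
    [0,0,0],
    [0,0,0],
    [0,0,0],
    [0,0,0]
  ],
  "claw": [1,1,1,1,1]
}}

```text
clock: 9.5
position: [0.5356, -0.0568, 0.0227]
ee_rot: [0.004, 0.509, 0.861, -0.001]
contact_force: [0.5, -6.6, 5.1]
width: 0.0227
gripper_force: 55.3
```

Request:
{"method": "carry_out", "body": {
  "delta_pos": [
    [0.0025,0,0],
    [0.005,0,0],
    [0.005,0,0]
  ],
  "turn": [
    [0,0,0],
    [0,0,0],
    [0,0,0]
  ],
  "claw": [1,1,1]
}}

```text
clock: 9.8
position: [0.5353, -0.0551, 0.0227]
ee_rot: [0.005, 0.509, 0.861, -0.001]
contact_force: [1.5, -6.2, 4.3]
width: 0.0224
gripper_force: 55.2
```

Request:
{"method": "carry_out", "body": {
  "delta_pos": [
    [0.0025,0,0],
    [0.005,0,0],
    [0.0075,0,0],
    [0.0075,0,0]
  ],
  "turn": [
    [0,0,0],
    [0,0,0],
    [0,0,0],
    [0,0,0]
  ],
  "claw": [1,1,1,1]
}}

```text
clock: 10.2
position: [0.5345, -0.0523, 0.0226]
ee_rot: [0.005, 0.509, 0.861, -0.0]
contact_force: [2.2, -5.8, 2.9]
width: 0.0231
gripper_force: 55.1
```

Request:
{"method": "carry_out", "body": {
  "delta_pos": [
    [0.0025,0,0],
    [0.005,0,0],
    [0.0075,0,0],
    [0.0075,0,0]
  ],
  "turn": [
    [0,0,0],
    [0,0,0],
    [0,0,0],
    [0,0,0]
  ],
  "claw": [1,1,1,1]
}}

```text
clock: 10.6
position: [0.5347, -0.0513, 0.0227]
ee_rot: [0.007, 0.509, 0.861, -0.001]
contact_force: [5.6, -11.5, 0.2]
width: 0.0224
gripper_force: 54.6
```

Request:
{"method": "carry_out", "body": {
  "delta_pos": [
    [0,0,0],
    [0,0,0],
    [0,0,0],
    [0,0,0],
    [0,0,-0.1],
    [0,0,-0.22],
    [0,0,-0.22],
    [0,0,-0.22]
  ],
  "turn": [
    [0,0,0],
    [0,0,0],
    [0,0,0],
    [0,0,0],
    [0,0,0],
    [0,0,0],
    [0,0,0],
    [0,0,0]
  ],
  "claw": [-0.5,-1,-1,-1,-1,-1,-1,-1]
}}

```text
clock: 11.4
position: [0.5293, -0.0463, 0.1105]
ee_rot: [0.001, 0.509, 0.861, 0.0]
contact_force: [-0.4, -0.5, -0.6]
width: 0.0854
gripper_force: 0.0
```

```bash
cat >> h.py <<'E'
def blocks(P,g,u,R=.14):
    """top faces of grip block and post: centres, angle; u rule direction"""
    z=P[...,2]; Q=P[(z>.046)&(z<.066)&(np.hypot(P[...,0]-g[0],P[...,1]-g[1])<R)]
    l=(Q[:,:2]-g)@u; m=(Q[:,:2]-g)@[-u[1],u[0]]
    for nm,k in(('block',(abs(l)<.035)&(abs(m)<.025)),('post',(l>.06)&(l<.15)&(abs(m)<.025))):
        if k.sum()>20:
            r=cv2.minAreaRect((Q[k][:,:2]*1000).astype(np.float32)); print(nm,k.sum(),np.round(r[0],1),np.round(r[1],1),round(r[2],1),'l %.1f..%.1f m %.1f..%.1f'%tuple(1000*np.r_[np.percentile(l[k],[1,99]),np.percentile(m[k],[1,99])]))
        else: print(nm,k.sum())
E
python3 - <<'E'
from h import *
p,R,a,s=cur();print(p,a,s['clock'],s['contact_force'],s['qpos'][5])
d=shot('wrist','w3.png');P=cloud(d);r=np.radians(-61.2)
blocks(P,np.array([.5347,-.0513]),np.array([np.cos(r),np.sin(r)]))
p,i=fitframe(P);print(p,i,'cb',fw(-.086,.116,p[:2],p[2]))
for q in ['rule_grip','thumb_post','rule_tail','rule_tip','corner_b']:
        print(q,[(np.round(r['point'],4).tolist(),round(r['score'],2)) for r in manip.place_of('wrist',q)[:2]])
E
```

```text
[ 0.52933886 -0.04633906  0.11054463] 118.75301801303574 11.4 [-0.42354054 -0.47144589 -0.57603197] -0.7200964651603107
block 1952 [532.7 -51.5] [24.  43.6] 28.8 l -22.3..20.4 m -13.6..9.9
post 471 [ 573.2 -125.1] [15.1 20.4] 29.0 l 73.5..92.9 m -9.3..5.7
[ 0.55612233 -0.09875469 -0.14755621] [(np.int64(8074), [-116.0, -103.1, -89.8]), (np.int64(3925), [90.6, 101.3, 117.2]), (np.int64(6817), [120.7, 134.1, 147.0])] cb [0.48811134 0.02862861]
rule_grip [([0.5352, -0.0506, 0.0364], 0.87)]
thumb_post [([0.5769, -0.1268, 0.0354], 0.69)]
rule_tail [([0.4872, 0.0257, 0.0057], 0.79)]
rule_tip [([0.6123, -0.1949, 0.0099], 0.62)]
corner_b [([0.4905, 0.0264, 0.0058], 0.68), ([0.6575, 0.005, 0.0057], 0.61)]
```

View pics/w3.png

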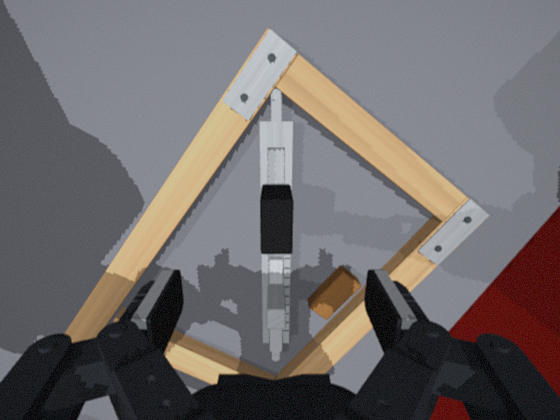

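Run:
```python
from h import *
chain([((.5578,-.0934,.085),118.8),((.5578,-.0934,.023),118.8)])
```

```text
d [-0.1398, 0.0093, 0.0573] t [-0.004, -0.0034, -0.0021] rows>=1.2
d [0.0, 0.0, 0.155] t [0.0, 0.0, 0.0] rows>=1.2
```

Request:
{"method": "carry_out", "body": {
  "delta_pos": [
    [-0.07,0.005,0.03],
    [-0.14,0.0093,0.0573],
    [-0.14,0.0093,0.0573],
    [-0.14,0.0093,0.0573],
    [-0.14,0.0093,0.0573],
    [-0.14,0.0093,0.0573],
    [-0.14,0.0093,0.14],
    [-0.14,0.0093,0.2123],
    [-0.14,0.0093,0.2123],
    [-0.14,0.0093,0.2123]
  ],
  "turn": [
    [0,0,0],
    [0,0,0],
    [0,0,0],
    [0,0,0],
    [0,0,0],
    [0,0,0],
    [0,0,0],
    [0,0,0],
    [0,0,0],
    [0,0,0]
  ],
  "claw": [1,1,1,1,1,1,1,1,1,1]
}}

```text
clock: 12.7
position: [0.5587, -0.0932, 0.0249]
ee_rot: [-0.0, 0.509, 0.861, -0.0]
contact_force: [-0.2, 0.6, -0.2]
width: 0.0003
gripper_force: 0.0
```

Request:
{"method": "carry_out", "body": {
  "delta_pos": [
    [-0.0125,0,0],
    [-0.025,0,0],
    [-0.0375,0,0],
    [-0.05,0,0],
    [-0.0625,0,0],
    [-0.075,0,0],
    [-0.0875,0,0],
    [-0.1,0,0],
    [-0.1,0,0],
    [-0.1,0,0]
  ],
  "turn": [
    [0,0,0],
    [0,0,0],
    [0,0,0],
    [0,0,0],
    [0,0,0],
    [0,0,0],
    [0,0,0],
    [0,0,0],
    [0,0,0],
    [0,0,0]
  ],
  "claw": [1,1,1,1,1,1,1,1,1,1]
}}

```text
clock: 13.7
position: [0.5784, -0.1298, 0.0243]
ee_rot: [0.001, 0.509, 0.861, -0.0]
contact_force: [-0.2, -0.1, -0.0]
width: -0.0001
gripper_force: 0.0
```

Run:
```python
from h import *
p,R,a,s=cur();print(p,a,s['clock'],s['contact_force'])
r=np.radians(-61.2);u=np.array([np.cos(r),np.sin(r)])
for c in ('top','side','wrist'):
    P=cloud(shot(c)); print(c); blocks(P,np.array([.5347,-.0513]),u)
    if c!='wrist': 
      for q in ['rule_tail','rule_tip']:
        print(q,[(np.round(r['point'],4).tolist(),round(r['score'],2)) for r in manip.place_of(c,q)[:2]])
```

```text
[ 0.5784331  -0.12976752  0.02428461] 118.74627497450908 13.7 [-0.18707677 -0.11265822 -0.03573868]
top
block 23 [530.5 -34.7] [10.3 20.3] 72.9 l -21.6..-7.3 m -5.4..9.0
post 6
rule_tail [([0.4899, 0.0296, 0.0081], 0.77)]
rule_tip [([0.6247, -0.218, 0.0078], 0.44)]
side
block 84 [534.6 -49.9] [23.6 44.8] 21.6 l -22.9..21.7 m -11.0..12.2
post 23 [ 576.2 -121.8] [24.8  8.5] 26.6 l 77.8..86.4 m -10.1..14.6
rule_tail [([0.4897, 0.027, 0.0108], 0.92)]
rule_tip []
wrist
block 7765 [533.2 -51.9] [24.1 44. ] 28.7 l -21.4..21.2 m -13.3..10.1
post 1016 [ 572.4 -121.4] [27.2  5.9] 29.0 l 76.8..82.3 m -13.9..12.4
```

Request:
{"method": "carry_out", "body": {
  "delta_pos": [
    [-0.0025,0,0],
    [-0.005,0,0],
    [-0.0075,0,0],
    [-0.0075,0,0]
  ],
  "turn": [
    [0,0,0],
    [0,0,0],
    [0,0,0],
    [0,0,0]
  ],
  "claw": [1,1,1,1]
}}

```text
clock: 14.45
position: [0.5792, -0.1309, 0.0245]
ee_rot: [-0.001, 0.51, 0.86, 0.0]
contact_force: [-0.6, 3.6, 1.3]
width: -0.0001
gripper_force: 1.5
```

Request:
{"method": "carry_out", "body": {
  "delta_pos": [
    [-0.0025,0,0],
    [-0.0025,0,0]
  ],
  "turn": [
    [0,0,0],
    [0,0,0]
  ],
  "claw": [1,1]
}}

```text
clock: 14.65
position: [0.5799, -0.1321, 0.0245]
ee_rot: [-0.0, 0.51, 0.86, 0.0]
contact_force: [-0.7, 2.7, 2.3]
width: 0.0002
gripper_force: 1.5
```

Request:
{"method": "carry_out", "body": {
  "delta_pos": [
    [-0.0025,0,0],
    [-0.0025,0,0]
  ],
  "turn": [
    [0,0,0],
    [0,0,0]
  ],
  "claw": [1,1]
}}

```text
clock: 14.85
position: [0.5805, -0.1332, 0.0244]
ee_rot: [0.0, 0.51, 0.86, -0.0]
contact_force: [-0.2, 2.8, 0.9]
width: 0.0
gripper_force: 1.4
```

Request:
{"method": "carry_out", "body": {
  "delta_pos": [
    [-0.0025,0,0],
    [-0.0025,0,0]
  ],
  "turn": [
    [0,0,0],
    [0,0,0]
  ],
  "claw": [1,1]
}}

```text
clock: 15.05
position: [0.5809, -0.1341, 0.0245]
ee_rot: [-0.0, 0.51, 0.86, -0.0]
contact_force: [-0.4, 2.6, 1.3]
width: -0.0
gripper_force: 1.5
```

Request:
{"method": "carry_out", "body": {
  "delta_pos": [
    [-0.0025,0,0],
    [-0.0025,0,0]
  ],
  "turn": [
    [0,0,0],
    [0,0,0]
  ],
  "claw": [1,1]
}}

```text
clock: 15.25
position: [0.581, -0.1344, 0.0244]
ee_rot: [-0.001, 0.51, 0.86, 0.0]
contact_force: [-2.2, 4.6, 2.3]
width: 0.0
gripper_force: 2.5
```

Request:
{"method": "carry_out", "body": {
  "delta_pos": [
    [-0.0025,0,0],
    [-0.0025,0,0]
  ],
  "turn": [
    [0,0,0],
    [0,0,0]
  ],
  "claw": [1,1]
}}

```text
clock: 15.45
position: [0.581, -0.1348, 0.0244]
ee_rot: [-0.001, 0.51, 0.86, 0.0]
contact_force: [-2.1, 5.1, 2.8]
width: 0.0001
gripper_force: 3.1
```

Run:
```python
from h import *
p,R,a,s=cur();print(p,a,s['clock'],s['contact_force'])
for c in ('top','side'):
    d=shot(c); P=cloud(d)
    for q in ['rule_tail','rule_tip']:
        print(q,[(np.round(r['point'],4).tolist(),round(r['score'],2)) for r in manip.place_of(c,q)[:2]])
    pt=np.array([.628,-.219,.01,1]);q=d['world_to_cam']@pt;u,v=int(d['fx']*q[0]/q[2]+d['cx']),int(d['fy']*q[1]/q[2]+d['cy']);print(u,v)
    im=d['image'][max(0,v-40):v+40,max(0,u-50):u+50,::-1]
    cv2.imwrite(f'pics/c_{c}.png',cv2.resize(im,None,fx=4,fy=4))
a=cv2.imread('pics/c_top.png');b=cv2.imread('pics/c_side.png');cv2.imwrite('pics/c4.png',np.hstack([a,b]))
p,i=fitframe(P);print(p,i)
```

```text
[ 0.58103812 -0.13481137  0.02442538] 118.71518973789668 15.45 [-2.12529915  5.07584941  2.77298538]
rule_tail [([0.4926, 0.0263, 0.0091], 0.54)]
rule_tip [([0.6294, -0.2209, 0.0096], 0.5)]
356 197
rule_tail [([0.4909, 0.0273, 0.0123], 0.57)]
rule_tip []
283 181
[ 0.55901308 -0.09785713 -0.14094032] [(np.int64(383), [-117.4, -104.3, -89.5]), (np.int64(287), [90.3, 104.2, 118.2]), (np.int64(324), [119.3, 134.1, 147.7])]
```

View pics/c4.png

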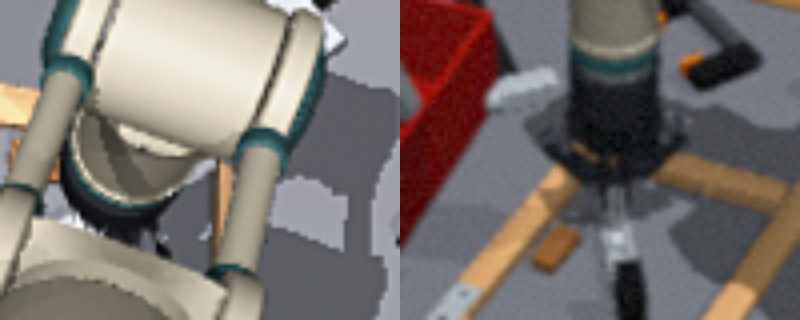

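Request:
{"method": "carry_out", "body": {
  "delta_pos": [
    [-0.0025,0,0],
    [-0.0025,0,0]
  ],
  "turn": [
    [0,0,0],
    [0,0,0]
  ],
  "claw": [1,1]
}}

```text
clock: 15.95
position: [0.5811, -0.1354, 0.0244]
ee_rot: [-0.002, 0.51, 0.86, 0.0]
contact_force: [-1.9, 6.3, 4.7]
width: -0.0
gripper_force: 3.5
```

Request:
{"method": "carry_out", "body": {
  "delta_pos": [
    [-0.0025,0,0],
    [-0.0025,0,0]
  ],
  "turn": [
    [0,0,0],
    [0,0,0]
  ],
  "claw": [1,1]
}}

```text
clock: 16.15
position: [0.5811, -0.1358, 0.0244]
ee_rot: [-0.002, 0.51, 0.86, 0.0]
contact_force: [-3.2, 7.6, 5.0]
width: 0.0002
gripper_force: 4.1
```

Request:
{"method": "carry_out", "body": {
  "delta_pos": [
    [-0.0025,0,0],
    [-0.005,0,0],
    [-0.005,0,0]
  ],
  "turn": [
    [0,0,0],
    [0,0,0],
    [0,0,0]
  ],
  "claw": [1,1,1]
}}

```text
clock: 16.45
position: [0.5811, -0.1359, 0.0244]
ee_rot: [-0.004, 0.51, 0.86, 0.001]
contact_force: [-4.6, 11.5, 6.9]
width: -0.0003
gripper_force: 6.1
```

Request:
{"method": "carry_out", "body": {
  "delta_pos": [
    [0.02,0,0],
    [0.04,0,0],
    [0.04,0,-0.1],
    [0.1,0,-0.215],
    [0.24,0,-0.215],
    [0.265,0,-0.215],
    [0.265,0,-0.215],
    [0.265,0,-0.215]
  ],
  "turn": [
    [0,0,0],
    [0,0,0],
    [0,0,0],
    [0,0,0],
    [0,0,0],
    [0,0,0],
    [0,0,0],
    [0,0,0]
  ],
  "claw": [1,1,1,-1,-1,-1,-1,-1]
}}

```text
clock: 17.25
position: [0.5335, -0.047, 0.1103]
ee_rot: [0.001, 0.509, 0.861, -0.0]
contact_force: [-0.2, -0.5, 0.0]
width: 0.0726
gripper_force: 0.0
```

Run:
```python
from h import *
p,R,a,s=cur();print(p,a,s['clock'],s['contact_force'],s['qpos'][5])
d=shot('wrist','w5.png');P=cloud(d);r=np.radians(-61.2)
blocks(P,np.array([.5347,-.0513]),np.array([np.cos(r),np.sin(r)]))
p,i=fitframe(P);print(p,i,'cb',fw(-.086,.116,p[:2],p[2]))
R=np.array([[np.cos(p[2]),-np.sin(p[2])],[np.sin(p[2]),np.cos(p[2])]])
for c in ('wrist','top','side'):
  if c!='wrist': shot(c)
  for q in ['rule_tail','rule_tip','stile']:
    for r in manip.place_of(c,q)[:1]: print(c,q,np.round(r['point'],4),'frame',np.round((np.array(r['point'][:2])-p[:2])@R*1000,1),round(r['score'],2))
```

```text
[ 0.53347247 -0.04699659  0.11032394] 118.79732963388729 17.25 [-0.23757685 -0.52174562  0.04786772] -0.7186857456367813
block 1972 [533.  -52.2] [24.  44.5] 28.5 l -22.0..21.4 m -13.5..9.8
post 454 [ 588.3 -154.5] [15.7 21.1] 28.4 l 105.9..125.8 m -10.5..5.0
[ 0.55625432 -0.09876408 -0.1481986 ] [(np.int64(8173), [-116.2, -103.2, -89.9]), (np.int64(3881), [90.5, 101.6, 117.2]), (np.int64(6893), [120.7, 134.1, 147.0])] cb [0.48832517 0.02866289]
wrist rule_tail [0.488  0.0264 0.0056] frame [-86.  113.7] 0.87
wrist rule_tip [ 0.6275 -0.2246  0.0099] frame [  89.  -113.9] 0.7
wrist stile [ 6.287e-01 -2.301e-01  6.000e-04] frame [  91.  -119.2] 0.66
top rule_tail [0.4886 0.0265 0.0109] frame [-85.4 113.9] 0.93
top rule_tip [ 0.6288 -0.2238  0.0056] frame [  90.2 -113. ] 0.42
top stile [ 0.6323 -0.2323  0.0028] frame [  94.9 -120.8] 0.83
side rule_tail [0.4905 0.0277 0.0123] frame [-83.7 115.4] 0.82
side rule_tip [ 0.6226 -0.2234  0.0072] frame [  84.  -113.5] 0.4
side stile [ 0.635  -0.2319 -0.0025] frame [  97.5 -120. ] 0.76
```

View pics/w5.png

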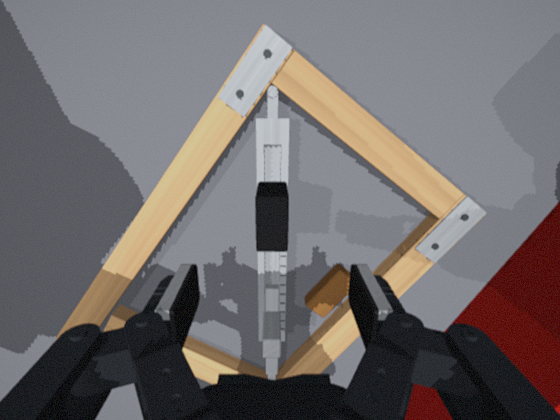

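```bash
cat >> h.py <<'E'
F0=np.array([.5582,-.0986]);FT=-.1465
def fw(x,y,F0=F0,t=FT): return F0+np.array([[np.cos(t),-np.sin(t)],[np.sin(t),np.cos(t)]])@[x,y]
E
python3 - <<'E'
from h import *
v=np.array([-158,-238.4])/286; wa=np.degrees(np.arctan2(v[1],v[0])+FT); u=np.array([np.cos(np.radians(wa)),np.sin(np.radians(wa))])
ca=fw(.086,.116); g=ca+u*.106; print('rule angle',wa,'grip',g, 'tool',wa+180)
s=(.5393,-.0599); e=wa+180
chain([((*s,.0225),118.5),((*s,.09),118.5)])
print('--')
m=lambda f:tuple(np.array(s)*(1-f)+g*f)
chain([((*m(1/3),.09),118.5+(e-118.5)/3),((*m(2/3),.09),118.5+(e-118.5)*2/3),((*g,.09),e),((*g,.05),e)],start=((*s,.09),118.5))
E
```

```text
rule angle -131.92832534143062 grip [ 0.5893828  -0.07525858] tool 48.07167465856938
d [-0.037, -0.002, 0.2197] t [-0.0002, 0.0001, 0.0075] rows>=1.8
d [0.0, 0.0, -0.1687] t [0.0, 0.0, 0.0] rows>=1.4
--
d [-0.0312, 0.0306, 0.0] t [0.0, 0.0, 0.7825] rows>=2.7
d [-0.0164, 0.0405, 0.0] t [0.0, 0.0, 0.7825] rows>=2.7
d [0.0011, 0.0436, 0.0] t [0.0, 0.0, 0.7825] rows>=2.7
d [0.0, 0.0, 0.1] t [0.0, 0.0, 0.0] rows>=0.8
```

Request:
{"method": "carry_out", "body": {
  "delta_pos": [
    [-0.037,-0.002,0.11],
    [-0.037,-0.002,0.2],
    [-0.037,-0.002,0.2197],
    [-0.037,-0.002,0.2197],
    [-0.037,-0.002,0.2197],
    [-0.037,-0.002,0.2197],
    [-0.037,-0.002,0.2197],
    [-0.037,-0.002,0.2197],
    [-0.037,-0.002,0.2197],
    [-0.037,-0.002,0.2197]
  ],
  "turn": [
    [0,0,0.0075],
    [0,0,0.0075],
    [0,0,0.0075],
    [0,0,0.0075],
    [0,0,0.0075],
    [0,0,0.0075],
    [0,0,0.0075],
    [0,0,0.0075],
    [0,0,0.0075],
    [0,0,0.0075]
  ],
  "claw": [-1,-1,-1,-0.3,0.3,1,1,1,1,1],
  "force": 110
}}

```text
clock: 18.85
position: [0.5398, -0.0601, 0.0245]
ee_rot: [0.001, 0.511, 0.86, 0.0]
contact_force: [-2.5, -0.4, 7.6]
width: 0.0208
gripper_force: 108.4
```

Request:
{"method": "carry_out", "body": {
  "delta_pos": [
    [0,0,-0.05],
    [0,0,-0.12],
    [0,0,-0.17],
    [0,0,-0.17]
  ],
  "turn": [
    [0,0,0],
    [0,0,0],
    [0,0,0],
    [0,0,0]
  ],
  "claw": [1,1,1,1]
}}

```text
clock: 19.25
position: [0.5408, -0.0599, 0.0927]
ee_rot: [0.002, 0.511, 0.859, 0.001]
contact_force: [1.8, -0.8, -8.3]
width: 0.0213
gripper_force: 110.4
```

Request:
{"method": "carry_out", "body": {
  "delta_pos": [
    [-0.0312,0.0306,0],
    [-0.0312,0.0306,0],
    [-0.0312,0.0306,0],
    [-0.0312,0.0306,0]
  ],
  "turn": [
    [0,0,0.7825],
    [0,0,0.7825],
    [0,0,0.7825],
    [0,0,0.7825]
  ],
  "claw": [1,1,1,1]
}}

```text
clock: 19.65
position: [0.5541, -0.0643, 0.0884]
ee_rot: [-0.002, 0.675, 0.738, -0.001]
contact_force: [-1.1, 0.1, -8.6]
width: 0.0209
gripper_force: 110.3
```

Request:
{"method": "carry_out", "body": {
  "delta_pos": [
    [-0.0164,0.0405,0],
    [-0.0164,0.0405,0],
    [-0.0164,0.0405,0],
    [-0.0164,0.0405,0]
  ],
  "turn": [
    [0,0,0.7825],
    [0,0,0.7825],
    [0,0,0.7825],
    [0,0,0.7825]
  ],
  "claw": [1,1,1,1]
}}

```text
clock: 20.05
position: [0.5715, -0.0696, 0.0891]
ee_rot: [-0.001, 0.811, 0.586, -0.001]
contact_force: [-0.1, -0.4, -8.4]
width: 0.0214
gripper_force: 110.3
```

Request:
{"method": "carry_out", "body": {
  "delta_pos": [
    [0.0011,0.0436,0],
    [0.0011,0.0436,0],
    [0.0011,0.0436,0],
    [0.0011,0.0436,0],
    [0.0011,0.0436,0.05],
    [0.0011,0.0436,0.05],
    [0.0011,0.0436,0.05]
  ],
  "turn": [
    [0,0,0.7825],
    [0,0,0.7825],
    [0,0,0.7825],
    [0,0,0.7825],
    [0,0,0.7825],
    [0,0,0.7825],
    [0,0,0.7825]
  ],
  "claw": [1,1,1,1,1,1,1]
}}

```text
clock: 20.75
position: [0.5884, -0.0748, 0.0699]
ee_rot: [-0.001, 0.913, 0.409, -0.001]
contact_force: [-0.7, -0.8, -8.1]
width: 0.0212
gripper_force: 110.3
```

Run:
```python
from h import *
p0,R,a,s=cur();print(p0,a,s['clock'],s['contact_force'],s['qpos'][5],s['width'])
r=np.radians(a-180);u=np.array([np.cos(r),np.sin(r)])
M=np.array([[np.cos(FT),-np.sin(FT)],[np.sin(FT),np.cos(FT)]]);lf=lambda q:np.round((np.array(q)[:2]-F0)@M*1000,1)
print('FK tail',lf(p0[:2]-u*.1014),'tip',lf(p0[:2]+u*(.286-.1014)))
for c in ('wrist','top','side'):
  d=shot(c,'w6.png' if c=='wrist' else f'{c}6.png');P=cloud(d)
  if c=='wrist':
    p,i=fitframe(P);print(p,i)
  for q in ['rule_tail','rule_tip','thumb_post','stile','corner_a']:
    for r in manip.place_of(c,q)[:2]: print(c,q,np.round(r['point'],4),'frame',lf(r['point']),round(r['score'],2))
```

```text
[ 0.58839369 -0.07480747  0.06994182] 48.246314368653614 20.75 [-0.67078631 -0.8152494  -8.0650379 ] 0.48513787023719 0.02115675565805073
FK tail [ 82.2 112.6] tip [ -75.1 -126.2]
[ 0.55772695 -0.0989806  -0.15211516] [(np.int64(4138), [-117.0, -101.9, -90.3]), (np.int64(11018), [90.0, 103.5, 116.5]), (np.int64(10800), [120.5, 134.1, 147.1])]
wrist rule_tail [ 0.6557 -0.0008  0.0544] frame [ 82.2 111. ] 0.68
wrist stile [ 0.6313 -0.2294  0.0017] frame [  91.4 -118.7] 0.56
wrist corner_a [0.657  0.0009 0.0033] frame [ 83.2 112.9] 0.74
wrist corner_a [0.489  0.0289 0.0093] frame [-87.1 116. ] 0.71
top rule_tail [0.6558 0.0023 0.0556] frame [ 81.8 114.1] 0.94
top rule_tail [0.4901 0.0254 0.0119] frame [-85.5 112.7] 0.64
top rule_tip [ 0.468  -0.2137  0.052 ] frame [ -72.4 -127. ] 0.41
top thumb_post [ 0.5128 -0.1569  0.0791] frame [-36.4 -64.3] 0.53
top stile [ 6.342e-01 -2.308e-01  5.000e-04] frame [  94.5 -119.7] 0.81
top corner_a [0.4881 0.0253 0.0076] frame [-87.4 112.3] 0.67
top corner_a [0.659  0.0036 0.0108] frame [ 84.8 115.8] 0.57
side rule_tail [ 0.656  -0.0013  0.0584] frame [ 82.5 110.5] 0.67
side rule_tail [0.6625 0.0043 0.0042] frame [ 88.2 117. ] 0.59
side rule_tip [ 0.4609 -0.2112  0.0533] frame [ -79.8 -125.6] 0.7
side thumb_post [ 0.5165 -0.1535  0.0821] frame [-33.2 -60.4] 0.65
side stile [ 0.6303 -0.23   -0.0007] frame [  90.5 -119.5] 0.76
side stile [0.4932 0.0285 0.0097] frame [-82.9 116.3] 0.56
side corner_a [0.6614 0.0048 0.0043] frame [ 87.  117.4] 0.85
side corner_a [7.504e-01 1.229e-01 6.000e-04] frame [157.8 247.2] 0.71
```

View pics/w6.png

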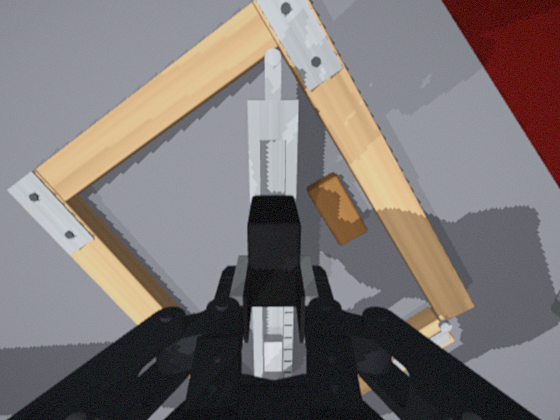

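Request:
{"method": "carry_out", "body": {
  "delta_pos": [
    [0,0,0.04],
    [0,0,0.08],
    [0,0,0.1],
    [0,0,0.11],
    [0,0,0.116],
    [0,0,0.118],
    [0,0,0.118]
  ],
  "turn": [
    [0,0,0],
    [0,0,0],
    [0,0,0],
    [0,0,0],
    [0,0,0],
    [0,0,0],
    [0,0,0]
  ],
  "claw": [1,1,1,1,1,1,1]
}}

```text
clock: 22.35
position: [0.5893, -0.075, 0.0246]
ee_rot: [0.0, 0.913, 0.407, 0.0]
contact_force: [-3.7, 1.2, 0.6]
width: 0.0211
gripper_force: 111.4
```

Request:
{"method": "carry_out", "body": {
  "delta_pos": [
    [0.005,0,0],
    [0.01,0,0],
    [0.015,0,0],
    [0.02,0,0],
    [0.02,0,0]
  ],
  "turn": [
    [0,0,0],
    [0,0,0],
    [0,0,0],
    [0,0,0],
    [0,0,0]
  ],
  "claw": [1,1,1,1,1]
}}

```text
clock: 22.85
position: [0.5934, -0.0721, 0.0246]
ee_rot: [0.002, 0.913, 0.408, -0.002]
contact_force: [-7.7, -6.4, 2.3]
width: 0.0209
gripper_force: 111.8
```

Request:
{"method": "carry_out", "body": {
  "delta_pos": [
    [0.0025,0,0],
    [0.005,0,0],
    [0.005,0,0]
  ],
  "turn": [
    [0,0,0],
    [0,0,0],
    [0,0,0]
  ],
  "claw": [1,1,1]
}}

```text
clock: 23.15
position: [0.5935, -0.0721, 0.0246]
ee_rot: [0.003, 0.913, 0.409, -0.004]
contact_force: [-9.8, -11.4, 4.8]
width: 0.021
gripper_force: 112.0
```

Request:
{"method": "carry_out", "body": {
  "delta_pos": [
    [0,-0.004,0],
    [0,-0.008,0],
    [0,-0.012,0],
    [0.0005,-0.0141,0],
    [0.0005,-0.0141,0],
    [0.0005,-0.0141,0]
  ],
  "turn": [
    [0,0,0.03],
    [0,0,0.06],
    [0,0,0.09],
    [0,0,0.107],
    [0,0,0.107],
    [0,0,0.107]
  ],
  "claw": [1,1,1,1,1,1]
}}

```text
clock: 23.75
position: [0.5896, -0.0682, 0.0245]
ee_rot: [0.003, 0.924, 0.383, -0.003]
contact_force: [-9.7, -11.0, 4.1]
width: 0.0211
gripper_force: 111.9
```

```bash
cat > chk.py <<'E'
from h import *
p0,R,a,s=cur();print(p0,a,s['clock'],s['contact_force'],s['moment'])
r=np.radians(a-180);u=np.array([np.cos(r),np.sin(r)])
M=np.array([[np.cos(FT),-np.sin(FT)],[np.sin(FT),np.cos(FT)]]);lf=lambda q:np.round((np.array(q)[:2]-F0)@M*1000,1)
print('FK tail',lf(p0[:2]-u*.1014),'tip',lf(p0[:2]+u*(.286-.1014)))
for c in ('top','side'):
  d=shot(c);P=cloud(d)
  for q in ['rule_tail','rule_tip','thumb_post','rule_grip']:
    for r in manip.place_of(c,q)[:1]: print(c,q,np.round(r['point'],4),'frame',lf(r['point']),round(r['score'],2))
  z=P[...,2];L=(P[...,:2]-F0)@M;k=(z>.012)&(z<.023)&(L[...,1]<-.1)&(L[...,1]>-.2)&(L[...,0]<.06)&(L[...,0]>-.06)
  L=L[k]; 
  if len(L)>50:
    c1=np.polyfit(L[:,0],L[:,1],1);e=abs(L[:,1]-np.polyval(c1,L[:,0]))<.017;c1=np.polyfit(L[e,0],L[e,1],1);print('stile',k.sum(),c1,'at -.085',np.polyval(c1,-.085))
E
python3 chk.py
```

```text
[ 0.58961783 -0.06824481  0.02453027] 45.06504621572416 23.75 [ -9.73364807 -11.04358541   4.10836023] [-1.90008056  1.33983601  0.04069374]
FK tail [ 87.  116.1] tip [ -83.3 -113.7]
top rule_tail [6.63e-01 5.00e-04 9.00e-03] frame [ 89.2 113.3] 0.81
top rule_tip [ 0.461  -0.1997  0.0075] frame [ -81.4 -114.2] 0.52
top thumb_post [ 0.5124 -0.148   0.0334] frame [-38.1 -55.6] 0.6
top rule_grip [ 0.597  -0.0605  0.035 ] frame [32.8 43.4] 0.57
stile 416 [ 0.12598918 -0.14120926] at -.085 -0.15191834149166789
side rule_tail [0.6622 0.0017 0.0109] frame [ 88.2 114.4] 0.78
side rule_tip [ 0.4554 -0.1995  0.0077] frame [ -87.  -114.8] 0.66
side thumb_post [ 0.5144 -0.1449  0.0374] frame [-36.6 -52.2] 0.56
side rule_grip [ 0.5954 -0.0585  0.0357] frame [30.9 45.1] 0.95
stile 197 [ 0.10949543 -0.13856168] at -.085 -0.1478687877428048
```

Request:
{"method": "carry_out", "body": {
  "delta_pos": [
    [0,-0.0018,0],
    [0,-0.0018,0]
  ],
  "turn": [
    [0,0,0.0133],
    [0,0,0.0133]
  ],
  "claw": [1,1]
}}

```text
clock: 24.45
position: [0.5892, -0.0678, 0.0246]
ee_rot: [0.003, 0.925, 0.38, -0.003]
contact_force: [-9.7, -10.6, 3.7]
width: 0.0213
gripper_force: 111.9
```

Request:
{"method": "carry_out", "body": {
  "delta_pos": [
    [0,-0.0018,0],
    [0,-0.0018,0]
  ],
  "turn": [
    [0,0,0.0133],
    [0,0,0.0133]
  ],
  "claw": [1,1]
}}

```text
clock: 24.65
position: [0.589, -0.0676, 0.0245]
ee_rot: [0.004, 0.926, 0.377, -0.003]
contact_force: [-8.8, -11.5, 2.7]
width: 0.0209
gripper_force: 111.7
```

Run:
```python
from h import *
p,R,a,s=cur();print(p,a,s['clock'],s['contact_force'],s['moment'])
```

```text
[ 0.58899941 -0.06761841  0.02453311] 44.338095900172995 24.65 [ -8.81648133 -11.54179277   2.74959061] [-2.0610721   1.21781997  0.35130419]
```

Request:
{"method": "carry_out", "body": {
  "delta_pos": [
    [-0.004,0,0],
    [-0.004,0,0],
    [-0.004,0,0],
    [-0.004,0,0],
    [-0.004,0,0],
    [-0.004,0,-0.1],
    [-0.004,0,-0.22],
    [-0.004,0,-0.22],
    [-0.004,0,-0.22]
  ],
  "turn": [
    [0,0,0],
    [0,0,0],
    [0,0,0],
    [0,0,0],
    [0,0,0],
    [0,0,0],
    [0,0,0],
    [0,0,0],
    [0,0,0]
  ],
  "claw": [1,-0.5,-1,-1,-1,-1,-1,-1,-1]
}}

```text
clock: 25.55
position: [0.5911, -0.0637, 0.113]
ee_rot: [0.001, 0.927, 0.375, 0.002]
contact_force: [-0.1, -0.4, -0.1]
width: 0.0854
gripper_force: 0.0
```

Run:
```python
from h import *
p0,R,a,s=cur();print(p0,a,s['clock'],s['contact_force'])
M=np.array([[np.cos(FT),-np.sin(FT)],[np.sin(FT),np.cos(FT)]]);lf=lambda q:np.round((np.array(q)[:2]-F0)@M*1000,1)
r=np.radians(-135.6);u=np.array([np.cos(r),np.sin(r)]);g=p0[:2]-u*.0094
P=cloud(shot('wrist','w7.png'));blocks(P,g,u);print('g',g)
p,i=fitframe(P);print(p,i)
for c in('wrist','top','side'):
  if c!='wrist':shot(c)
  for q in ['rule_tail','rule_tip','rule_grip','thumb_post','corner_a']:
    for r in manip.place_of(c,q)[:1]: print(c,q,np.round(r['point'],4),'frame',lf(r['point']),round(r['score'],2))
```

```text
[ 0.59109887 -0.06374794  0.11301905] 44.09978415379462 25.55 [-0.09308884 -0.43997873 -0.06193705]
block 1990 [594.4 -60.8] [43.8 24. ] 44.7 l -16.6..26.2 m -11.4..12.0
post 451 [ 511.9 -142.7] [21.  15.6] 44.5 l 111.0..130.2 m -6.7..8.7
g [ 0.59781491 -0.05717111]
[ 0.55848048 -0.0990942  -0.14154858] [(np.int64(4767), [-117.3, -101.4, -90.7]), (np.int64(7760), [89.6, 102.9, 116.0]), (np.int64(7056), [120.6, 134.1, 147.0])]
wrist rule_tail [ 0.6582 -0.0011  0.0071] frame [ 84.7 111.1] 0.97
wrist rule_tip [ 0.458  -0.1979  0.0099] frame [ -84.6 -112.9] 0.67
wrist rule_grip [ 0.5924 -0.062   0.0352] frame [28.5 41.2] 0.77
wrist thumb_post [ 0.515  -0.1444  0.0369] frame [-36.1 -51.6] 0.95
wrist corner_a [0.6595 0.0043 0.007 ] frame [ 85.2 116.6] 0.94
top rule_tail [0.6612 0.0034 0.0068] frame [ 87.  115.9] 0.75
top rule_tip [ 0.4567 -0.1992  0.0085] frame [ -85.7 -114.3] 0.5
top rule_grip [ 0.5961 -0.0612  0.0359] frame [32.  42.5] 0.83
top thumb_post [ 0.5073 -0.145   0.0332] frame [-43.6 -53.3] 0.55
top corner_a [0.6585 0.0011 0.0086] frame [ 84.7 113.3] 0.7
side rule_tail [ 0.6344 -0.4903  0.0015] frame [ 132.6 -376.4] 0.44
side rule_tip [ 0.4525 -0.1963  0.0063] frame [ -90.3 -112.1] 0.45
side rule_grip [ 0.5909 -0.0587  0.0361] frame [26.5 44.2] 0.68
side thumb_post [ 0.5137 -0.1422  0.0359] frame [-37.7 -49.6] 0.63
side corner_a [0.6621 0.0064 0.0052] frame [ 87.5 119. ] 0.97
```

View pics/w7.png

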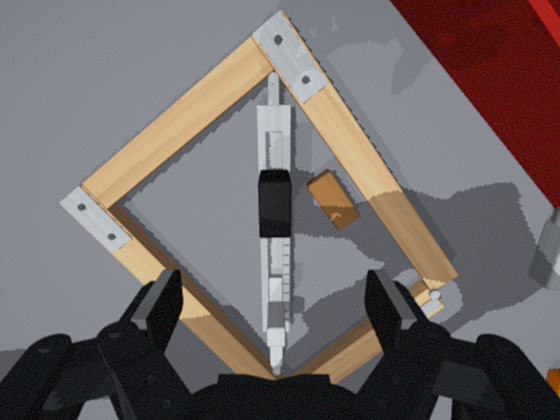

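Run:
```python
from h import *
t=fw(-.05,-.184);print(t); e=90+np.degrees(FT); p,R,a,s=cur()
m=(p[:2]+t)/2
chain([((*m,.11),(a+e)/2),((*t,.11),e),((*t,.009),e)])
```

```text
[ 0.48187592 -0.27333018]
d [-0.2792, 0.0943, 0.0037] t [0.0003, -0.0, -0.6255] rows>=2.4
d [-0.2947, -0.0005, 0.0] t [0.0, 0.0, -0.6255] rows>=2.4
d [0.0, 0.0, 0.2525] t [0.0, 0.0, 0.0] rows>=2.0
```

Request:
{"method": "carry_out", "body": {
  "delta_pos": [
    [-0.2792,0.0943,0.0037],
    [-0.2792,0.0943,0.0037],
    [-0.2792,0.0943,0.0037],
    [-0.2792,0.0943,0.0037]
  ],
  "turn": [
    [0,0,-0.6255],
    [0,0,-0.6255],
    [0,0,-0.6255],
    [0,0,-0.6255]
  ],
  "claw": [1,1,1,1]
}}

```text
clock: 26.85
position: [0.5344, -0.1713, 0.11]
ee_rot: [0.0, 0.854, 0.52, -0.001]
contact_force: [0.6, 0.3, 0.0]
width: 0.0284
gripper_force: 0.0
```

Request:
{"method": "carry_out", "body": {
  "delta_pos": [
    [-0.2947,0,0],
    [-0.2947,0,0],
    [-0.2947,0,0],
    [-0.2947,0,0],
    [-0.2947,0,0]
  ],
  "turn": [
    [0,0,-0.6255],
    [0,0,-0.6255],
    [0,0,-0.6255],
    [0,0,-0.6255],
    [0,0,-0.6255]
  ],
  "claw": [1,1,1,1,1]
}}

```text
clock: 27.35
position: [0.4825, -0.273, 0.11]
ee_rot: [-0.0, 0.758, 0.653, 0.001]
contact_force: [0.6, 0.1, -0.5]
width: -0.0
gripper_force: 0.0
```

```bash
sed -i 's/^print(.FK tail.*$//' chk.py; python3 chk.py
python3 - <<'E'
from h import *
t=fw(-.05,-.184); chain([((*t,.009),90+np.degrees(FT))])
P=cloud(shot('wrist'));p,i=fitframe(P);print(p,i)
M=np.array([[np.cos(p[2]),-np.sin(p[2])],[np.sin(p[2]),np.cos(p[2])]]);z=P[...,2];L=(P[...,:2]-p[:2])@M
k=(z>.012)&(z<.023)&(L[...,1]<-.1)&(L[...,1]>-.2)&(L[...,0]<.05)&(L[...,0]>-.07);L=L[k];print(k.sum())
for lo in np.arange(-.07,.05,.02):
    q=L[(L[:,0]>lo)&(L[:,0]<lo+.02),1]
    if len(q)>20: print(round(lo+.01,3),np.round(np.percentile(q,[2,50,98]),4))
E
```

```text
[ 0.48246105 -0.27300819  0.10999041] 81.48089614247414 27.35 [ 0.56689144  0.09836188 -0.54880286] [-0.00425406  0.00309217 -0.00019012]
top rule_tail [6.599e-01 1.000e-04 9.600e-03] frame [ 86.2 112.5] 0.64
top rule_tip [ 0.4586 -0.1982  0.0064] frame [ -84.  -113.1] 0.78
top thumb_post [ 0.5126 -0.1425  0.0353] frame [-38.7 -50.1] 0.65
top rule_grip [ 0.5971 -0.0591  0.0329] frame [32.7 44.8] 0.88
stile 402 [ 0.13475475 -0.14125536] at -.085 -0.15270951704206187
side rule_tail [0.6625 0.0022 0.014 ] frame [ 88.5 114.9] 0.84
side rule_tip [ 0.4533 -0.1954  0.0108] frame [ -89.6 -111.1] 0.63
side thumb_post [ 0.5112 -0.1431  0.036 ] frame [-40.  -50.9] 0.64
stile 197 [ 0.14158191 -0.13859935] at -.085 -0.15063381246972812
d [-0.0007, -0.0009, 0.2524] t [0.0001, 0.0001, 0.0011] rows>=2.0
[ 0.56761998 -0.01904775 -0.13969257] [(np.int64(0), None), (np.int64(0), None), (np.int64(0), None)]
1996
-0.06 [-0.1763 -0.1536 -0.1297]
-0.04 [-0.1576 -0.145  -0.1349]
-0.02 [-0.1386 -0.126  -0.1174]
```

Request:
{"method": "carry_out", "body": {
  "delta_pos": [
    [0,0,0.12],
    [0,0,0.22],
    [0,0,0.2524],
    [0,0,0.2524],
    [0.0125,0,0.2524],
    [0.025,0,0.2524],
    [0.03,0,0.2524],
    [0.03,0,0.2524]
  ],
  "turn": [
    [0,0,0],
    [0,0,0],
    [0,0,0],
    [0,0,0],
    [0,0,0],
    [0,0,0],
    [0,0,0],
    [0,0,0]
  ],
  "claw": [1,1,1,1,1,1,1,1]
}}

```text
clock: 28.7
position: [0.4844, -0.2615, 0.01]
ee_rot: [0.001, 0.757, 0.654, 0.0]
contact_force: [-0.1, -0.8, 0.3]
width: -0.0001
gripper_force: 0.0
```

Request:
{"method": "carry_out", "body": {
  "delta_pos": [
    [0.005,0,0],
    [0.01,0,0],
    [0.015,0,0],
    [0.015,0,0]
  ],
  "turn": [
    [0,0,0],
    [0,0,0],
    [0,0,0],
    [0,0,0]
  ],
  "claw": [1,1,1,1]
}}

```text
clock: 29.1
position: [0.4846, -0.2554, 0.009]
ee_rot: [-0.0, 0.757, 0.654, -0.0]
contact_force: [0.0, 0.5, -0.7]
width: -0.0
gripper_force: 0.0
```

Run:
```python
from h import *
p,R,a,s=cur();M=np.array([[np.cos(FT),-np.sin(FT)],[np.sin(FT),np.cos(FT)]])
print((p[:2]-F0)@M*1000,p[2],s['contact_force'],np.array(s['contact_force'])[:2]@M)
```

```text
[ -49.91759331 -165.83541299] 0.008952933580899818 [ 0.04474523  0.50063219 -0.74606296] [-0.02881462  0.5018012 ]
```

```bash
python3 chk.py | grep -v rule
python3 - <<'E'
from h import *
d=shot('side');pt=np.r_[fw(-.04,-.13),.01,1];q=d['world_to_cam']@pt;u,v=int(d['fx']*q[0]/q[2]+d['cx']),int(d['fy']*q[1]/q[2]+d['cy'])
cv2.imwrite('pics/s8.png',cv2.resize(d['image'][max(0,v-60):v+60,max(0,u-80):u+80,::-1],None,fx=5,fy=5))
E
```

```text
[ 0.48460904 -0.2553722   0.00895293] 81.61932465551452 29.1 [ 0.04474523  0.50063219 -0.74606296] [-0.03130611  0.03836886  0.02364339]
top thumb_post [ 0.5098 -0.1423  0.0354] frame [-41.5 -50.3] 0.58
stile 360 [ 0.08031185 -0.13975604] at -.085 -0.14658254272937132
side thumb_post [ 0.5115 -0.1441  0.0374] frame [-39.6 -51.8] 0.66
stile 192 [ 0.11615968 -0.13959778] at -.085 -0.1494713535588793
```

View pics/s8.png

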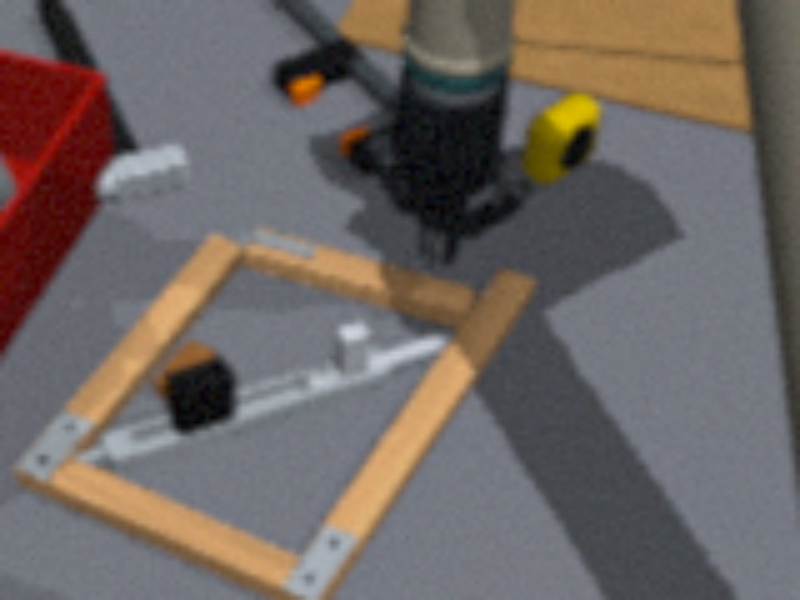

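Request:
{"method": "carry_out", "body": {
  "delta_pos": [
    [0.005,0,0],
    [0.01,0,0],
    [0.01,0,0]
  ],
  "turn": [
    [0,0,0],
    [0,0,0],
    [0,0,0]
  ],
  "claw": [1,1,1]
}}

```text
clock: 29.95
position: [0.4852, -0.2513, 0.0089]
ee_rot: [-0.0, 0.757, 0.654, -0.0]
contact_force: [0.2, -0.2, 0.5]
width: 0.0
gripper_force: 0.0
```

Request:
{"method": "carry_out", "body": {
  "delta_pos": [
    [0.005,0,0],
    [0.01,0,0],
    [0.01,0,0]
  ],
  "turn": [
    [0,0,0],
    [0,0,0],
    [0,0,0]
  ],
  "claw": [1,1,1]
}}

```text
clock: 30.25
position: [0.4858, -0.2474, 0.0089]
ee_rot: [-0.0, 0.757, 0.654, -0.0]
contact_force: [0.2, -0.3, 0.9]
width: -0.0002
gripper_force: 0.0
```

```bash
python3 chk.py | grep -v rule
python3 - <<'E'
from h import *
p,R,a,s=cur();M=np.array([[np.cos(FT),-np.sin(FT)],[np.sin(FT),np.cos(FT)]])
print((p[:2]-F0)@M*1000)
E
```

```text
[ 0.48578016 -0.24738315  0.00894516] 81.6232904656924 30.25 [ 0.20013323 -0.32610749  0.94549521] [-0.02816754  0.02305388 -0.0056268 ]
top thumb_post [ 0.5097 -0.1448  0.0379] frame [-41.2 -52.8] 0.64
stile 291 [ 0.05237912 -0.13848592] at -.085 -0.14293814280220798
side thumb_post [ 0.5119 -0.1404  0.0344] frame [-39.7 -48.1] 0.49
stile 195 [ 0.12638069 -0.1392425 ] at -.085 -0.14998485827541927
[ -49.78614553 -158.18115684]
```

Run:
```python
from h import *
M=np.array([[np.cos(FT),-np.sin(FT)],[np.sin(FT),np.cos(FT)]])
ims=[]
for c in('side','top'):
    d=shot(c);pt=np.r_[fw(-.05,-.14),.01,1];q=d['world_to_cam']@pt;u,v=int(d['fx']*q[0]/q[2]+d['cx']),int(d['fy']*q[1]/q[2]+d['cy'])
    ims.append(cv2.resize(d['image'][v-40:v+35,u-50:u+50,::-1],(400,300),interpolation=cv2.INTER_CUBIC))
    P=cloud(d);z=P[...,2];L=(P[...,:2]-F0)@M
    for x in (-.08,-.06,-.04,-.02,0,.02,.04,.06):
        k=(z>.011)&(z<.024)&(abs(L[...,0]-x)<.008)&(L[...,1]<-.105)&(L[...,1]>-.18); 
        if k.sum()>8: print(c,x,k.sum(),np.round(np.percentile(L[k][:,1],[3,50,97]),4))
cv2.imwrite('pics/s9.png',np.hstack(ims))
```

```text
side -0.08 33 [-0.1625 -0.1389 -0.1055]
side -0.06 30 [-0.1621 -0.1468 -0.1336]
side -0.04 28 [-0.1599 -0.1447 -0.1284]
side -0.02 27 [-0.1562 -0.1405 -0.1287]
side 0 29 [-0.1567 -0.1359 -0.1261]
side 0.02 29 [-0.1515 -0.1343 -0.123 ]
side 0.04 28 [-0.1499 -0.1344 -0.121 ]
side 0.06 25 [-0.1469 -0.1322 -0.1186]
top -0.08 14 [-0.1157 -0.1095 -0.106 ]
top -0.04 21 [-0.1432 -0.1356 -0.1318]
top -0.02 37 [-0.1478 -0.1379 -0.1308]
top 0 55 [-0.1541 -0.14   -0.128 ]
top 0.02 55 [-0.1517 -0.1381 -0.1257]
top 0.04 54 [-0.1494 -0.1354 -0.1232]
top 0.06 55 [-0.1465 -0.1324 -0.1208]
```

View pics/s9.png

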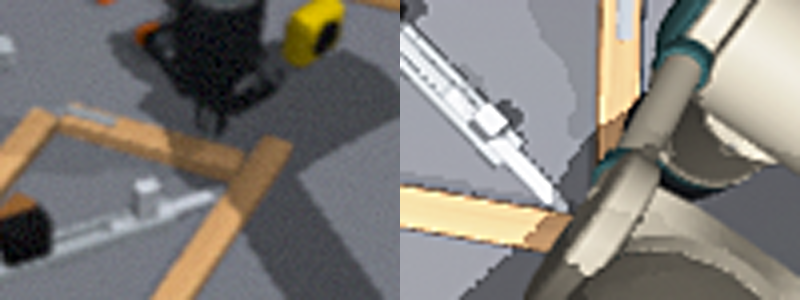

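Request:
{"method": "carry_out", "body": {
  "delta_pos": [
    [0.005,0,0],
    [0.005,0,0]
  ],
  "turn": [
    [0,0,0],
    [0,0,0]
  ],
  "claw": [1,1]
}}

```text
clock: 31.05
position: [0.4861, -0.2455, 0.0089]
ee_rot: [-0.0, 0.757, 0.653, 0.0]
contact_force: [0.1, 0.4, 0.2]
width: 0.0005
gripper_force: 0.0
```

Request:
{"method": "carry_out", "body": {
  "delta_pos": [
    [0.005,0,0],
    [0.005,0,0]
  ],
  "turn": [
    [0,0,0],
    [0,0,0]
  ],
  "claw": [1,1]
}}

```text
clock: 31.25
position: [0.4864, -0.2435, 0.0089]
ee_rot: [-0.0, 0.757, 0.654, -0.0]
contact_force: [0.6, 0.5, 0.1]
width: 0.0004
gripper_force: 0.0
```

```bash
cat > st.py <<'E'
from h import *
M=np.array([[np.cos(FT),-np.sin(FT)],[np.sin(FT),np.cos(FT)]])
p,R,a,s=cur();print((p[:2]-F0)@M*1000,p[2],s['contact_force'],s['clock'])
for c in('side','top'):
    P=cloud(shot(c));z=P[...,2];L=(P[...,:2]-F0)@M
    k=(z>.011)&(z<.024)&(L[...,0]>(-.065 if c=='side' else -.01))&(L[...,0]<.065)&(L[...,1]<-.11)&(L[...,1]>-.175);L=L[k]
    r=cv2.minAreaRect((L*1000).astype(np.float32));f=np.polyfit(L[:,0],L[:,1],1)
    for _ in range(3): e=abs(L[:,1]-np.polyval(f,L[:,0]))<.0155; f=np.polyfit(L[e,0],L[e,1],1)
    print(c,len(L),f)
E
python3 st.py
```

```text
[ -49.89779918 -153.82552993] 0.008944030494297268 [0.64996425 0.47228435 0.08428413] 31.25
side 222 [ 0.11859118 -0.13737345]
top 244 [ 0.10796561 -0.14013183]
```

Request:
{"method": "carry_out", "body": {
  "delta_pos": [
    [0.005,0,0],
    [0.01,0,0]
  ],
  "turn": [
    [0,0,0],
    [0,0,0]
  ],
  "claw": [1,1]
}}

```text
clock: 31.55
position: [0.487, -0.2397, 0.009]
ee_rot: [0.0, 0.757, 0.653, -0.0]
contact_force: [-1.2, -0.5, 0.2]
width: -0.0002
gripper_force: 0.0
```

```bash
python3 st.py
```

```text
[ -49.79541429 -149.98713934] 0.008984811355483284 [-1.17471658 -0.48821008  0.21888811] 31.55
side 215 [ 0.11584151 -0.13771449]
top 222 [ 0.0640624  -0.13778718]
```

```bash
cat > st2.py <<'E'
from h import *
M=np.array([[np.cos(FT),-np.sin(FT)],[np.sin(FT),np.cos(FT)]])
for c in('side','wrist','top'):
    P=cloud(shot(c));z=P[...,2];L=(P[...,:2]-F0)@M
    for x in (-.08,-.07,-.06,-.05,-.04,-.03,-.02,0,.02,.04,.06):
        k=(z>.012)&(z<.024)&(abs(L[...,0]-x)<.005)&(L[...,1]<-.105)&(L[...,1]>-.19)
        if k.sum()>8: print(c,x,k.sum(),np.round(np.percentile(L[k][:,1],[4,50,96])*1000,1),end=' | ')
    print()
    for q in ['rule_tip','rule_tail','stile']:
        for r in manip.place_of(c,q)[:1]: print(q,np.round((np.array(r['point'])[:2]-F0)@M*1000,1),np.round(r['point'][2],3),round(r['score'],2))
E
python3 st2.py
```

```text
side -0.08 17 [-162.2 -144.4 -109.3] | side -0.07 17 [-165.1 -150.  -123.9] | side -0.06 19 [-161.1 -148.3 -133.7] | side -0.05 10 [-157.9 -143.8 -132. ] | side -0.04 15 [-150.8 -135.1 -130.1] | side -0.03 17 [-156.7 -144.  -129. ] | side -0.02 15 [-156.6 -144.3 -129.9] | side 0 19 [-153.9 -138.  -126.6] | side 0.02 13 [-148.9 -133.8 -125.3] | side 0.04 18 [-150.8 -134.2 -124.3] | side 0.06 15 [-143.3 -130.7 -120.6] | 
rule_tip [ -90.  -112.7] 0.007 0.72
rule_tail [ 85.9 114.7] 0.011 0.7
stile [  93.4 -120.3] -0.0 0.85
wrist -0.08 1192 [-162.6 -144.4 -106.4] | wrist -0.07 897 [-161.3 -146.4 -135. ] | wrist -0.06 645 [-152.1 -141.1 -133.9] | wrist -0.05 547 [-146.4 -138.6 -132.7] | wrist -0.04 770 [-153.  -140.8 -131.7] | wrist -0.03 962 [-157.  -142.5 -130.7] | wrist -0.02 984 [-155.9 -141.5 -129.5] | wrist 0 992 [-153.7 -139.1 -127.2] | wrist 0.02 991 [-151.4 -137.  -125. ] | wrist 0.04 1064 [-149.  -134.6 -122.6] | wrist 0.06 1023 [-146.8 -131.5 -120.3] | 
rule_tip [ -83.7 -110.6] 0.01 0.55
stile [  91.3 -120.8] 0.002 0.77
top -0.02 14 [-137.6 -134.  -129.6] | top 0 25 [-146.4 -136.9 -128.4] | top 0.02 32 [-149.  -135.4 -126.2] | top 0.04 36 [-149.1 -135.2 -123.7] | top 0.06 35 [-146.  -131.8 -120.8] | 
rule_tip [ -83.3 -111.1] 0.008 0.76
rule_tail [ 85.4 115.8] 0.01 0.69
stile [  92.9 -119.7] -0.0 0.6
```

Run:
```python
from h import *
M=np.array([[np.cos(FT),-np.sin(FT)],[np.sin(FT),np.cos(FT)]])
for c in('wrist','side'):
    P=cloud(shot(c));z=P[...,2];L=(P[...,:2]-F0)@M
    for y in np.arange(-.19,-.125,.004):
        k=(abs(L[...,0]+.05)<.006)&(abs(L[...,1]-y)<.002)&(z<.2)
        if k.sum(): print(c,round(y,3),k.sum(),np.round(np.percentile(z[k],[2,50,98])*1000,1))
p,R,a,s=cur();print(p,R.as_matrix().round(3).tolist(),s['width'],s['clock'],s['contact_force'])
```

```text
wrist -0.162 58 [66.6 76.4 83.3]
wrist -0.158 320 [66.4 78.9 86.3]
wrist -0.154 177 [66.2 76.1 79.2]
wrist -0.15 189 [66.4 76.1 95. ]
wrist -0.146 301 [17.6 67.2 97.8]
wrist -0.142 1113 [ 17.9  94.1 115.2]
wrist -0.138 3446 [ 18.4  83.6 116.3]
wrist -0.134 1281 [  0.4 100.1 119.7]
wrist -0.13 149 [ -0.6   0.4 122.4]
wrist -0.126 151 [-0.7  0.5  1.7]
side -0.19 2 [-2.7 -0.9  0.9]
side -0.186 1 [2.7 2.7 2.7]
side -0.182 4 [-1.2  1.8  4.1]
side -0.166 1 [12.1 12.1 12.1]
side -0.158 1 [15.6 15.6 15.6]
side -0.154 1 [15.4 15.4 15.4]
side -0.15 2 [20.4 20.5 20.5]
side -0.146 13 [17.5 47.2 97.6]
side -0.142 30 [  5.3  64.2 130.9]
side -0.138 24 [  5.1  66.4 130.8]
side -0.134 12 [ -0.5  14.6 104.2]
side -0.13 5 [ -0.7   1.6 102.5]
side -0.126 3 [-1.2 -0.9  0.1]
[ 0.48699918 -0.23984876  0.0089533 ] [[0.146, 0.989, -0.0], [0.989, -0.146, -0.0], [-0.0, -0.0, -1.0]] -0.00023222749321122156 32.35 [-0.45587609  0.17733771 -0.13797011]
```

Request:
{"method": "carry_out", "body": {
  "delta_pos": [
    [-0.05,0,-0.01],
    [-0.11,0,-0.01],
    [-0.11,0,0],
    [-0.11,0,0.01],
    [-0.11,0,0.01]
  ],
  "turn": [
    [0,0,0],
    [0,0,0],
    [0,0,0],
    [0,0,0],
    [0,0,0]
  ],
  "claw": [1,1,1,1,1]
}}

```text
clock: 32.85
position: [0.4797, -0.282, 0.004]
ee_rot: [-0.001, 0.757, 0.653, -0.0]
contact_force: [0.1, -0.6, 0.1]
width: -0.0001
gripper_force: 0.0
```

```bash
python3 - <<'E'
from h import *
M=np.array([[np.cos(FT),-np.sin(FT)],[np.sin(FT),np.cos(FT)]])
p,R,a,s=cur();l=(p[:2]-F0)@M;print(p,l,s['width'],s['clock'],s['contact_force'])
for c in('wrist','side','top'):
    P=cloud(shot(c));z=P[...,2];L=(P[...,:2]-F0)@M
    for h in np.arange(.004,.07,.006):
        k=(abs(z-h)<.003)&(np.hypot(*(L-l).transpose(2,0,1))<.03)
        if k.sum()>1: print(c,round(h,3),k.sum(),np.round((L[k].min(0)-l)*1000,1),np.round((L[k].max(0)-l)*1000,1))
E
python3 st2.py | grep wrist
```

```text
[ 0.47967046 -0.28197974  0.0040135 ] [-0.0509192  -0.19287885] -7.035457506771434e-05 32.85 [ 0.06490377 -0.60172304  0.06160064]
wrist 0.004 962 [-29.4 -23. ] [29.9 26.7]
wrist 0.028 92 [-12.1   5.8] [10.  11.2]
wrist 0.034 327 [-14.5   5.7] [12.  11.5]
wrist 0.04 407 [-14.8   5.6] [12.5 11.4]
wrist 0.046 449 [-14.8   5.4] [12.3 11.3]
wrist 0.052 510 [-14.8   5.3] [12.3 11.3]
wrist 0.058 392 [-14.8  -5.6] [12.4 11.3]
wrist 0.064 740 [-20.5 -12. ] [18.1 13. ]
side 0.004 31 [-24.9 -17.7] [27.1 13.7]
side 0.028 5 [-5.3  1.1] [ 8.9 11.4]
side 0.034 7 [-10.3  -4.3] [14.4 10.8]
side 0.04 9 [-10.6  -2.7] [15.3 13.1]
side 0.046 10 [-11.5   3.8] [13.8 12.6]
side 0.052 11 [-12.6  -5.9] [15.3 11.2]
side 0.058 7 [-12.4   4.3] [15.1 13.3]
side 0.064 7 [-11.7   3.5] [14.1 12.5]
top 0.004 46 [-22.3   4.5] [28.8 26.9]
wrist -0.08 1566 [-162.7 -144.9 -106.1] | wrist -0.07 1224 [-161.8 -147.9 -135.4] | wrist -0.06 1234 [-160.7 -147.1 -134.6] | wrist -0.05 1217 [-159.5 -145.7 -133.3] | wrist -0.04 1231 [-158.6 -144.9 -132.2] | wrist -0.03 1253 [-157.3 -143.6 -131. ] | wrist -0.02 1257 [-156.1 -142.3 -129.9] | wrist 0 1267 [-153.9 -140.1 -127.7] | wrist 0.02 1284 [-151.6 -137.9 -125.5] | wrist 0.04 1376 [-149.2 -135.6 -123.1] | wrist 0.06 1329 [-147.  -132.8 -120.8] |
```

Request:
{"method": "carry_out", "body": {
  "delta_pos": [
    [0,0,0.02],
    [0,0,0.035],
    [0,0,0.0375],
    [0.0125,0,0.0375],
    [0.025,0,0.0375],
    [0.0375,0,0.0375],
    [0.0475,0,0.0375],
    [0.0475,0,0.0375]
  ],
  "turn": [
    [0,0,0],
    [0,0,0],
    [0,0,0],
    [0,0,0],
    [0,0,0],
    [0,0,0],
    [0,0,0],
    [0,0,0]
  ],
  "claw": [1,1,1,1,1,1,1,1]
}}

```text
clock: 34.4
position: [0.4834, -0.2638, -0.0099]
ee_rot: [-0.0, 0.757, 0.654, 0.0]
contact_force: [0.5, -0.7, -0.3]
width: -0.0003
gripper_force: 0.0
```

Request:
{"method": "carry_out", "body": {
  "delta_pos": [
    [0.005,0,0],
    [0.01,0,0],
    [0.015,0,0],
    [0.015,0,0]
  ],
  "turn": [
    [0,0,0],
    [0,0,0],
    [0,0,0],
    [0,0,0]
  ],
  "claw": [1,1,1,1]
}}

```text
clock: 34.8
position: [0.4838, -0.2589, -0.01]
ee_rot: [-0.0, 0.757, 0.654, -0.001]
contact_force: [-1.4, -2.8, 0.7]
width: -0.0002
gripper_force: 1.3
```

```bash
python3 - <<'E'
from h import *
M=np.array([[np.cos(FT),-np.sin(FT)],[np.sin(FT),np.cos(FT)]])
p,R,a,s=cur();print((p[:2]-F0)@M*1000,p[2],s['contact_force'],s['clock'])
E
python3 st2.py | grep wrist
```

```text
[ -50.24103688 -169.44135351] -0.010027326091374744 [-1.43692348 -2.77505644  0.72728236] 34.8
wrist -0.08 1651 [-160.3 -142.  -106.3] | wrist -0.07 1322 [-159.5 -145.1 -133.1] | wrist -0.06 1435 [-162.7 -145.7 -132.3] | wrist -0.05 1441 [-158.9 -144.8 -131.2] | wrist -0.04 1413 [-162.7 -143.3 -130.2] | wrist -0.03 1346 [-155.5 -141.1 -129.1] | wrist -0.02 1341 [-154.6 -140.3 -128.1] | wrist 0 1367 [-152.5 -138.3 -126.2] | wrist 0.02 1375 [-150.4 -136.2 -124.1] | wrist 0.04 1480 [-148.4 -134.2 -122.1] | wrist 0.06 1414 [-146.5 -131.5 -120.1] |
```

Request:
{"method": "carry_out", "body": {
  "delta_pos": [
    [0.005,0,0],
    [0.01,0,0],
    [0.015,0,0],
    [0.02,0,0],
    [0.0225,0,0],
    [0.0225,0,0]
  ],
  "turn": [
    [0,0,0],
    [0,0,0],
    [0,0,0],
    [0,0,0],
    [0,0,0],
    [0,0,0]
  ],
  "claw": [1,1,1,1,1,1]
}}

```text
clock: 36.0
position: [0.4856, -0.2494, -0.01]
ee_rot: [-0.0, 0.757, 0.654, 0.0]
contact_force: [-1.7, -2.2, 1.4]
width: 0.0003
gripper_force: 1.2
```

Request:
{"method": "carry_out", "body": {
  "delta_pos": [
    [0.0025,0,0],
    [0.0025,0,0]
  ],
  "turn": [
    [0,0,0],
    [0,0,0]
  ],
  "claw": [1,1]
}}

```text
clock: 36.2
position: [0.4857, -0.2487, -0.01]
ee_rot: [-0.0, 0.757, 0.653, -0.0]
contact_force: [-2.1, -2.5, 0.4]
width: 0.0003
gripper_force: 1.3
```

```bash
cat > st3.py <<'E'
from h import *
M=np.array([[np.cos(FT),-np.sin(FT)],[np.sin(FT),np.cos(FT)]])
p,R,a,s=cur();print((p[:2]-F0)@M*1000,p[2],s['contact_force'],s['clock'])
for c in('wrist',):
    P=cloud(shot(c));z=P[...,2];L=(P[...,:2]-F0)@M;E=[]
    X=np.r_[np.arange(-.07,-.02,.01),np.arange(0,.061,.01)]
    for x in X:
        k=(z>.012)&(z<.024)&(abs(L[...,0]-x)<.005)&(L[...,1]<-.105)&(L[...,1]>-.16); E.append(np.percentile(L[k][:,1],97))
    print('stile inner slope,intercept',np.polyfit(X,E,1),'inner at -.086',np.polyval(np.polyfit(X,E,1),-.086))
    k=(z>.012)&(z<.024)&(L[...,0]<-.082)&(L[...,0]>-.125)&(L[...,1]<-.02)&(L[...,1]>-.18);Q=L[k]
    X=np.arange(-.1,-.03,.01);E=[np.percentile(Q[abs(Q[:,1]-y)<.005][:,0],97) if (abs(Q[:,1]-y)<.005).sum()>20 else np.nan for y in X];print('near rail inner',np.round(E,4))
for q in ['rule_tip','rule_tail']:
    for r in manip.place_of('wrist',q)[:1]: print(q,np.round((np.array(r['point'])[:2]-F0)@M*1000,1))
E
python3 st3.py
```

```text
[ -49.84622357 -159.03443836] -0.01004094041310849 [-2.08112262 -2.48214062  0.41060076] 36.2
stile inner slope,intercept [ 0.03004227 -0.11976009] inner at -.086 -0.12234372656450124
near rail inner [-0.0834 -0.0907 -0.0907 -0.0907 -0.0907 -0.0907 -0.0906     nan]
rule_tip [ -83.8 -114.6]
```

Request:
{"method": "carry_out", "body": {
  "delta_pos": [
    [0.0025,0,0],
    [0.0025,0,0]
  ],
  "turn": [
    [0,0,0],
    [0,0,0]
  ],
  "claw": [1,1]
}}

```text
clock: 36.55
position: [0.4858, -0.2477, -0.01]
ee_rot: [-0.0, 0.757, 0.653, -0.0]
contact_force: [-3.3, -2.3, 0.6]
width: 0.0001
gripper_force: 1.4
```

Request:
{"method": "carry_out", "body": {
  "delta_pos": [
    [0.0025,0,0],
    [0.0025,0,0]
  ],
  "turn": [
    [0,0,0],
    [0,0,0]
  ],
  "claw": [1,1]
}}

```text
clock: 36.75
position: [0.486, -0.2466, -0.01]
ee_rot: [-0.0, 0.757, 0.654, -0.0]
contact_force: [-2.1, -2.6, 0.6]
width: -0.0003
gripper_force: 1.4
```

Request:
{"method": "carry_out", "body": {
  "delta_pos": [
    [0.0025,0,0],
    [0.0025,0,0]
  ],
  "turn": [
    [0,0,0],
    [0,0,0]
  ],
  "claw": [1,1]
}}

```text
clock: 36.95
position: [0.4861, -0.2456, -0.01]
ee_rot: [0.0, 0.757, 0.653, 0.0]
contact_force: [-2.4, -1.9, 0.1]
width: -0.0001
gripper_force: 1.4
```

```bash
python3 st3.py
```

```text
[ -49.82481652 -155.991701  ] -0.010010799840166493 [-2.37919971 -1.93882551  0.06526585] 36.95
stile inner slope,intercept [ 0.00930088 -0.11789672] inner at -.086 -0.11869659166345713
near rail inner [-0.0835 -0.0907 -0.0907 -0.0907 -0.0907 -0.0907 -0.0906     nan]
rule_tip [ -83.8 -114.3]
```

Request:
{"method": "carry_out", "body": {
  "delta_pos": [
    [0.0015,0,0],
    [0.0015,0,0]
  ],
  "turn": [
    [0,0,0],
    [0,0,0]
  ],
  "claw": [1,1]
}}

```text
clock: 37.3
position: [0.4862, -0.2452, -0.01]
ee_rot: [0.0, 0.757, 0.654, -0.0]
contact_force: [-2.6, -1.8, 0.3]
width: -0.0001
gripper_force: 1.6
```

Request:
{"method": "carry_out", "body": {
  "delta_pos": [
    [0.0015,0,0],
    [0.0015,0,0]
  ],
  "turn": [
    [0,0,0],
    [0,0,0]
  ],
  "claw": [1,1]
}}

```text
clock: 37.5
position: [0.4862, -0.2452, -0.01]
ee_rot: [0.0, 0.757, 0.654, -0.0]
contact_force: [-3.5, -4.7, -0.8]
width: -0.0004
gripper_force: 2.4
```

Request:
{"method": "carry_out", "body": {
  "delta_pos": [
    [0.0015,0,0],
    [0.0015,0,0]
  ],
  "turn": [
    [0,0,0],
    [0,0,0]
  ],
  "claw": [1,1]
}}

```text
clock: 37.7
position: [0.4862, -0.2451, -0.0099]
ee_rot: [0.001, 0.757, 0.654, -0.001]
contact_force: [-3.7, -5.5, 1.1]
width: -0.0002
gripper_force: 3.1
```

```bash
python3 st3.py
```

```text
[ -49.79604252 -155.42854933] -0.009941708801036002 [-3.68799183 -5.47864667  1.10147951] 37.7
stile inner slope,intercept [ 0.00618131 -0.11760523] inner at -.086 -0.11813682359665907
near rail inner [-0.0835 -0.0907 -0.0907 -0.0907 -0.0907 -0.0907 -0.0906     nan]
rule_tip [ -84.  -112.1]
```

Request:
{"method": "carry_out", "body": {
  "delta_pos": [
    [0,0,0],
    [-0.01,0,0],
    [-0.05,0,0],
    [-0.09,0,0],
    [-0.09,0,-0.1],
    [-0.09,0,-0.22],
    [-0.09,0,-0.27],
    [-0.09,0,-0.27],
    [-0.09,0,-0.27]
  ],
  "turn": [
    [0,0,0],
    [0,0,0],
    [0,0,0],
    [0,0,0],
    [0,0,0],
    [0,0,0],
    [0,0,0],
    [0,0,0],
    [0,0,0]
  ],
  "claw": [1,1,1,1,1,1,1,1,1]
}}

```text
clock: 38.75
position: [0.4811, -0.2803, 0.098]
ee_rot: [0.0, 0.757, 0.653, 0.0]
contact_force: [-0.4, 0.5, 0.2]
width: -0.0001
gripper_force: 0.0
```

```bash
python3 st3.py; python3 chk.py
```

```text
[ -49.73383676 -191.04093898] 0.09802434382789552 [-0.372103    0.46442502  0.1520606 ] 38.75
stile inner slope,intercept [ 0.00511864 -0.11837247] inner at -.086 -0.1188126696674437
near rail inner [-0.0832 -0.0909 -0.0908 -0.0909 -0.0908 -0.0908     nan     nan]
rule_tip [ -80.8 -111.8]
[ 0.48010603 -0.27914909  0.09627977] 81.58623286713066 38.9 [-0.58281892 -0.98656473 -0.46316919] [ 0.01213083 -0.04571708 -0.01244999]
top rule_tail [0.6637 0.0015 0.0105] frame [ 89.8 114.4] 0.63
top thumb_post [ 0.5126 -0.1438  0.0337] frame [-38.5 -51.4] 0.75
top rule_grip [ 0.596  -0.0607  0.0362] frame [31.9 43. ] 0.96
stile 412 [ 0.01061192 -0.13161842] at -.085 -0.13252042994545066
side rule_tail [ 0.6596 -0.001   0.0085] frame [ 86.1 111.4] 0.7
side rule_tip [ 0.4506 -0.198   0.009 ] frame [ -91.9 -114. ] 0.69
side thumb_post [ 0.5102 -0.1413  0.0358] frame [-41.3 -49.2] 0.41
side rule_grip [ 0.5963 -0.0573  0.038 ] frame [31.7 46.4] 0.83
stile 198 [ 0.00333289 -0.12903563] at -.085 -0.12931892806488088
```

```bash
python3 -c "
from rig import manip
print(manip.sign_off())"
```

```text
the job is handed in; nothing more can be done
None
```

I set the rule to the hinge diagonal and laid it on the other one. I then pushed the loose stile in until it nipped the tongue: the force rose from about 2.5 N to 5.5 N and the stile stopped, about 0.005–0.01 rad off square. The rule is still lying there and I've handed the job in; sign-off gave no verdict.

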